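# Set the rail stop with a gauge, lock it, and hang the gauges away

## Robot

A 6-joint arm with a two-finger parallel gripper is mounted at the origin on a cart in front of the work surface, level with it; the furniture and walls round the work are solid. World frame = base frame: x ahead of the robot, y to its left, z up, the work surface at z = 0. Lengths are in m, angles in rad, forces in N, time in s.
With the tool pointing down it reaches from about 0.35 to 0.975 m from the base axis. Payload 4.9 kg.
Tool frame: the origin (TCP) lies at the very end of the fingers, on their centre line; the grasp point (between the pads) lies 19 mm behind it; z points along the fingers, y is the line along which they close (so a half turn about z gives the same grasp; the last joint's range is limited). The gripper opens to 85 mm and grips with 20 to 120 N. Pads are 22 mm wide; open, the fingers measure 114 mm over their backs; the gripper's body (76 mm by 85 mm) begins 54 mm behind the grasp point. The pads swing forward as they close: fully open they stand 13 mm farther back than shut.
Start: joints at [-1.383, 0.053, 1.613, -0, 1.476, -0.119], TCP at [0.189, -0.596, 0.194] pointing down, gripper open.
Joint ranges: [-3.01, 3.01], [-1.01, 2.22], [0.06, 2.58], [-1.02, 4.17], [0.09, 2.62], [-3.14, 3.14]. Speed limits (rad/s): [2.57, 2.57, 3.14, 3.14, 3.14, 3.14].

## Interface

Orientations are given as a rotation vector (axis times angle).
In Python, from station import ctrl, imaging gives the robot as it stands.
- The arm moves only by the tool play_rows, never from a script. Its argument "series" is a list of rows, each a list of 3 entries, a list of its own where there are three numbers: the opening, from 0 (shut) to 1 (fully open), then the shift along the tool's x, y, z each as a share of 0.05 m, from -1 to 1, then the turn, a rotation vector about the tool's x, y, z each as a share of 8 degrees, from -1 to 1. In form: [[grip, [dx, dy, dz], [ax, ay, az]], ...]. A call has 1 to 8 rows; each row shifts and turns the commanded pose from where the row before left it, along the tool's axes as they then stand; what a row does not reach is not made up. A row lasts 1/8 s, in which the tool goes at most 62.5 mm and 10.7 degrees, less where a joint would pass 70% of its speed; a pose out of reach is approached as far as the arm can. A call with a number of a shift or a turn outside -1 to 1 is refused whole. A call with a gripper value outside its range is refused whole. The fingers move at their own pace and stop on an object; "force" is the grip in N (left out, the last holds). Time passes only in rows, so rows that do not move let the fingers close. It gives the time, the measured TCP pose, the force, the opening and the grip force at its end, in the units of the state.
- ctrl.get_obs(): the state, without advancing time (a new reading comes with each control period).
- imaging.get_image(name): name is "scene" or "top" or "wrist"; returns a dict with "color" (384x512x3 uint8, blue, green, red), "fx", "fy", "cx", "cy" (pixels), "D" ([k1, k2, p1, p2, k3] as OpenCV has them; the pictures are not rectified), "extrinsics" (4x4, takes a point from world to camera coordinates); the wrist camera has in their place "hand_eye" (4x4, takes a point from camera to tool coordinates, whose origin is the TCP and whose axes are the flange's). Camera axes: x right, y down, z forward; pixel columns grow to the right and rows downward; lengths in m; the calibration is good to about 2 mm. A picture is of the moment at which its call begins: read the wrist's pose just before it. There is no depth.
- ctrl.finish_job(): hands the job in; it is judged then, once.
The state is a dict: "t": time; "q": joint angles; "dq": joint speeds; "effort": joint torques, N m; "tool_pos": TCP position; "tool_rot": TCP orientation; "contact_force": force on the tool from outside, world axes, zero at the start; "wrist_torque": the same for the moment, N m; "opening": finger opening in m; "grip_force": force on a finger pad.
Only numpy, scipy, OpenCV 4.12 (cv2) and the standard library are available. Lean on these libraries where they do the work, as an engineer would, in place of code of your own. Each camera call takes 0.05 s, during which the arm holds its last target. There are 200 camera calls.

## Task

Set the stop on the setting rail with the long-footed setting gauge: stand its foot on the rail against the fixed end stop, slide the sliding stop up until it touches the foot, and only then flip the cam lever down flat to lock it. Then lift the gauge out, leaving the stop where it was set and locked, and hang this and every other setting gauge on the bench by its eye on the peg rack, one to a peg, pushed well on and hanging still; leave the other things on the bench alone.

Things in the scene. Friction and masses are not known exactly. Their poses are not given: they have to be found in the camera images.
- gauge_long_eye (a point): The long setting gauge, 0.22 kg: foot 40 deep (x), 90 long (y), 16 mm high; in its middle an upright steel tang 40 wide (y), 8 thick (x), its top 100 mm above the foot's underside, with an 18 mm eye through it along x. This point: middle of the eye, 80 mm above the underside; z up when standing. Same after a half turn. Best taken from above by the tang's two 8 mm edges, which leaves the eye free.
- gauge_b_eye (a point): A short setting gauge (one of these may be absent): like the long gauge in every way, except that its foot is only 56 mm long (y); 0.17 kg. Point and axes as for the long gauge. 
- gauge_c_eye (a point): A short setting gauge (one of these may be absent): like the long gauge in every way, except that its foot is only 56 mm long (y); 0.17 kg. Point and axes as for the long gauge. 
- gauge_d_eye (a point): A short setting gauge (one of these may be absent): like the long gauge in every way, except that its foot is only 56 mm long (y); 0.17 kg. Point and axes as for the long gauge. 
- rail_bed: The setting rail, fixed to the bench: an aluminium bed 70 wide (x), 300 long (y), its top 10 mm above the bench; origin under its centre. y runs along the rail, towards the end stop; z up.
- end_face (a point): Centre of the face of the rail's fixed end stop, 8 mm above the bed; axes as the rail's. The end stop lies on the +y side of it (60 wide, 20 thick, its top 36 mm above the bed), the gauge's place and the sliding stop on the -y side.
- stop_face (a point): Centre of the inner face (towards the end stop) of the sliding stop, 8 mm above the bed; axes as the rail's. The stop is a dark steel block 60 mm wide (x), reaching 64 mm in -y from this face, its top 35 mm above the bed; its outer face is free to be pushed.
- stop (a joint): Travel of the sliding stop in m: the gap between its inner face and the end stop is this value + 0.040; grows to 0.160 as it moves away (-y). Moves with about 4 N and stays where it is left (the lever's clamping is not felt in the simulation: do not push the stop afterwards).
- lever (a joint): Angle of the cam lever on the sliding stop: 0 fully open (upright, leaning 15 degrees to the rail's +x), 1.25 fully down (flat, pointing to the rail's +x); above 1.1 it is locked. It turns about the rail's y axis, needs about 3 N at the tip and stays where it is left.
- lever_hinge (a point): Hinge of the cam lever, on the sliding stop, 18 mm back from its inner face, 55 mm above the bench; axes as the rail's.
- lever_tip (a point): Centre of the free end of the lever, a round black bar 12 mm thick, 64 mm from the hinge.
- rack: The peg rack, fixed: an upright plywood board 400 long (y), 16 thick, 120 mm high on a foot behind it; origin at the bottom middle of its front face, x into the board. Four steel pegs 95 mm apart point at the robot and rise 10 degrees outward. Each is 8 mm thick, stands out 65 mm and ends in a 10 mm ball. A hung gauge clears the bench by some 23 mm; its foot meets the board if its eye is within 20 mm of it.
- peg_1 (a point): Point on the axis of peg 1 (counted from the +y end of the rack), 35 mm out from the board's face, 111 mm above the bench; the peg's ball is 29 mm further out and 5 mm higher. Axes as the rack's: a thing is pushed on along +x.
- peg_2 (a point): Point on the axis of peg 2 (counted from the +y end of the rack), 35 mm out from the board's face, 111 mm above the bench; the peg's ball is 29 mm further out and 5 mm higher. Axes as the rack's: a thing is pushed on along +x.
- peg_3 (a point): Point on the axis of peg 3 (counted from the +y end of the rack), 35 mm out from the board's face, 111 mm above the bench; the peg's ball is 29 mm further out and 5 mm higher. Axes as the rack's: a thing is pushed on along +x.
- peg_4 (a point): Point on the axis of peg 4 (counted from the +y end of the rack), 35 mm out from the board's face, 111 mm above the bench; the peg's ball is 29 mm further out and 5 mm higher. Axes as the rack's: a thing is pushed on along +x.
- press_weight: Bystander: iron weight with brass knob, 45x60x70 mm; origin under its centre.
- paste: Bystander: paste bottle, 58 mm thick, 172 mm high; origin under its centre.
- spool: Bystander: thread spool, 33 mm thick, 42 mm high; origin under its centre.
There are look-alikes about, which are no part of the job. What is shaped like the part that bears gauge_b_eye but purple is not meant.

How it is judged:
By the outcome, as a careful person would: the job done as asked, in the order asked, and still so for the second after the job is handed in, with the robot touching nothing.
Of gauge_b, gauge_c, gauge_d only 2 to 3 are there at a start; the rules pass over those that are not, and their reading is None.
At some moment in a run one of gauge_b, gauge_c, gauge_d may be knocked a few centimetres aside while the robot is not near it.
Once in a run the grip may slacken for a moment while it holds something.
It also fails if it takes over 210 s, if anything falls off the work surface, if the arm or the gripper's body presses on something with over 40 N, if the wrist force passes 120 N, or if a joint passes its speed limit or range.

## Working session

There is one attempt and no reset: what is moved stays moved. The work goes in short steps, Python scripts to look and compute and a tool call to move; the robot and the scene stay as the last step left them, time stands still between calls to the robot, and variables do not carry over. Pictures are saved under pics/ and viewed, at most 14 in all, crops included, and the job is handed in when it is done.

Besides the shell and the picture viewer there is one more tool, called after "Request:" as name(argument=value, ...), one argument or row to a line, values as JSON. play_rows: Moves the arm, as the interface text tells. Shift numbers are shares of 0.05 m and turn numbers shares of 8 degrees, none past 1 either way. Its arguments: {"type":"object","properties":{"series":{"type":"array"},"force":{"type":"number"}},"required":["series"]}

```bash
ls; mkdir -p pics; cat > h.py <<'E'
import numpy as np, cv2, sys
from scipy.spatial.transform import Rotation as R
from station import ctrl, imaging
def K(im): return np.array([[im['fx'],0,im['cx']],[0,im['fy'],im['cy']],[0,0,1.]]), np.array(im['D'],float)
def cam2world(im,obs=None):
    if 'extrinsics' in im: return np.linalg.inv(np.array(im['extrinsics']))
    T=np.eye(4);T[:3,:3]=R.from_rotvec(obs['tool_rot']).as_matrix();T[:3,3]=obs['tool_pos']
    return T@np.array(im['hand_eye'])
def grab(name,fn):
    obs=ctrl.get_obs(); im=imaging.get_image(name)
    np.save(f'pics/{fn}.npy',{'im':im,'obs':obs},allow_pickle=True)
    cv2.imwrite(f'pics/{fn}.png',im['color']); return im,obs
def load(fn):
    d=np.load(f'pics/{fn}.npy',allow_pickle=True).item(); return d['im'],d['obs']
def px2w(im,obs,uv,z):
    k,d=K(im);T=cam2world(im,obs)
    p=cv2.undistortPoints(np.array(uv,float).reshape(-1,1,2),k,d).reshape(-1,2)
    r=np.c_[p,np.ones(len(p))]@T[:3,:3].T; o=T[:3,3]
    return o+r*((np.broadcast_to(z,len(p))-o[2])/r[:,2])[:,None]
def w2px(im,obs,P):
    k,d=K(im);M=np.linalg.inv(cam2world(im,obs))
    return cv2.projectPoints(np.array(P,float).reshape(-1,1,3),cv2.Rodrigues(M[:3,:3])[0],M[:3,3],k,d)[0].reshape(-1,2)
def st():
    o=ctrl.get_obs(); print('t',round(o['t'],2),'pos',np.round(o['tool_pos'],4),'op',round(o['opening'],4),'F',np.round(o['contact_force'],1))
    m=R.from_rotvec(o['tool_rot']).as_matrix(); print(np.round(m,3)); return o
E
python3 - <<'E'
from h import *
st()
for n in('scene','top'):
    im,o=grab(n,n+'0'); T=cam2world(im); print(n,T[:3,3].round(3),T[:3,2].round(3),im['fx'],im['D'])
    big=cv2.resize(im['color'],(800,600),interpolation=cv2.INTER_CUBIC); cv2.imwrite(f'pics/{n}0b.png',big)
im,o=grab('wrist','wr0'); print(im['hand_eye'])
E
```

```text
pics
t 0.0 pos [ 0.1886 -0.5951  0.1925] op 0.0852 F [0.4 0.3 0.1]
[[ 0.953  0.302 -0.   ]
 [ 0.302 -0.953  0.002]
 [ 0.    -0.002 -1.   ]]
scene [0.005 0.697 0.937] [ 0.415 -0.622 -0.664] 428.6660523852299 [0.02051236 0.         0.         0.         0.        ]
top [ 0.347 -0.127  1.439] [ 0.139  0.    -0.99 ] 454.69699623396014 [-0.06027713  0.          0.          0.          0.        ]
[[ 9.59053960e-04 -9.65332366e-01 -2.61022035e-01  6.65111994e-02]
 [ 9.99999195e-01  7.08943218e-04  1.05235313e-03  5.62128694e-04]
 [-8.30820731e-04 -2.61022834e-01  9.65332269e-01 -1.79435595e-01]
 [ 0.00000000e+00  0.00000000e+00  0.00000000e+00  1.00000000e+00]]
```

View pics/scene0b.png

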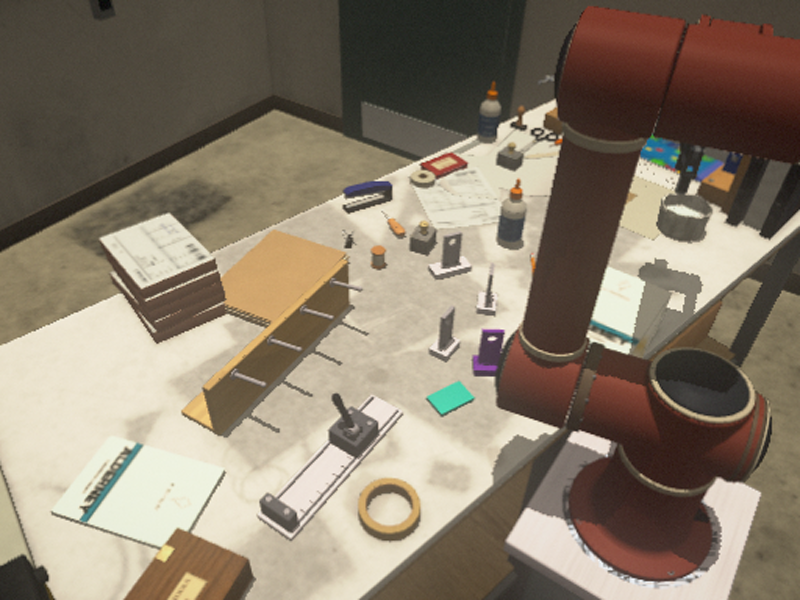

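View pics/top0b.png

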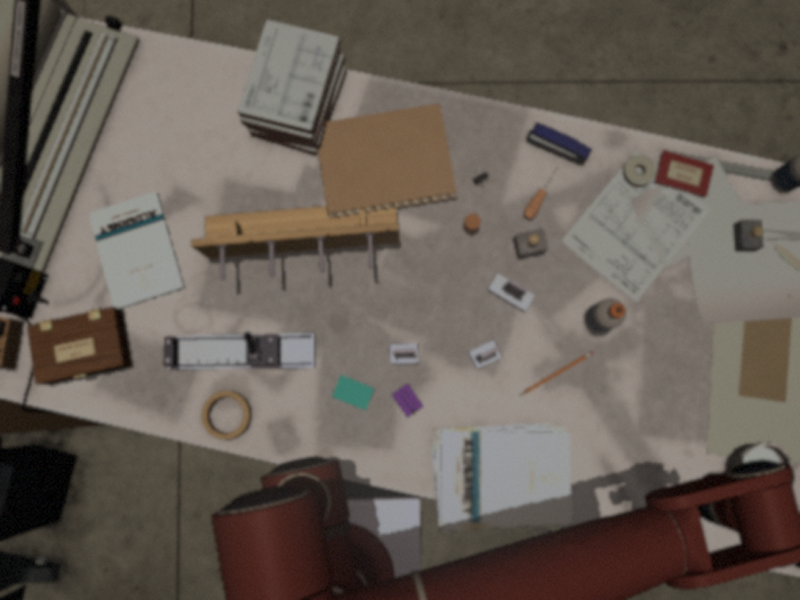

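Long gauge at top (512,292). Short gauges are at (404,353) and (486,353), with the purple decoy at (407,400). The rail runs from (165,350) to (314,350) and the rack front is at about y=240.

```bash
python3 - <<'E'
from h import *
im,o=load('top0'); c=im['color']
a=c[140:215,90:350]; b=cv2.convertScaleAbs(cv2.resize(a,None,fx=3,fy=3,interpolation=cv2.INTER_CUBIC),alpha=1.6)
a2=c[165:240,240:350]; b2=cv2.convertScaleAbs(cv2.resize(a2,None,fx=5,fy=4.6,interpolation=cv2.INTER_CUBIC),alpha=1.6)
W=np.zeros((225+345+5,780,3),np.uint8); W[:225]=b[:,:780]; W[230:230+b2.shape[0],:550]=b2
cv2.imwrite('pics/topc.png',W)
E
```

```text
(no output)
```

View pics/topc.png

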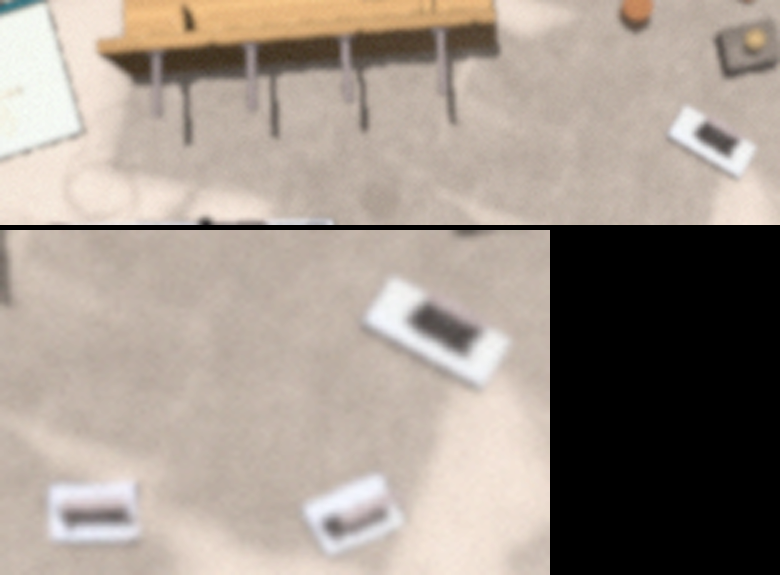

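```bash
python3 - <<'E'
from h import *
im,o=load('top0')
f=lambda L:[(x/5+240,(y-230)/4.6+165) for x,y in L]
for n,L in dict(long=[(400,277),(510,343),(482,388),(362,322)],s1=[(48,483),(138,483),(138,543),(50,543)],s2=[(377,474),(402,520),(330,555),(303,508)]).items():
    P=px2w(im,o,f(L),.016); r=cv2.minAreaRect((P[:,:2]*1000).astype(np.float32)); print(n,P.mean(0).round(3),r)
b=[(x/3+90,y/3+140) for x,y in [(156,115),(251,109),(347,99),(442,91)]]
P=px2w(im,o,b,.116);print(P.round(4)); d=P[0]-P[3];print(np.linalg.norm(d)/3,np.degrees(np.arctan2(-d[0],d[1])))
b=np.array([(164,338),(314,333),(315,366),(165,369),(174,352),(250,350)])*.64
P=px2w(im,o,b,[.01,.01,.01,.01,.046,.045]);print(P.round(4)); 
E
```

```text
long [ 0.552 -0.355  0.016] ((552.8494262695312, -354.7290954589844), (87.9554214477539, 39.72451400756836), 57.57807159423828)
s1 [ 0.432 -0.134  0.016] ((431.58172607421875, -134.11631774902344), (56.37267303466797, 40.74861526489258), 88.9500961303711)
s2 [ 0.428 -0.297  0.016] ((427.9342956542969, -296.84320068359375), (35.87696075439453, 52.15216827392578), 26.26180648803711)
[[ 0.574   0.209   0.116 ]
 [ 0.5782  0.1148  0.116 ]
 [ 0.5864  0.0199  0.116 ]
 [ 0.5926 -0.0739  0.116 ]]
0.09449028551168802 3.7649312263931094
[[0.4723 0.3525 0.01  ]
 [0.4774 0.0469 0.01  ]
 [0.4109 0.045  0.01  ]
 [0.4096 0.3489 0.01  ]
 [0.4412 0.3197 0.046 ]
 [0.4428 0.169  0.045 ]]
```

```bash
cat >> h.py <<'E'
def plan(x,y,z,yaw,o=None):
    "turn (units of 8deg, about tool z), then shift in the turned (level) frame, units of 50mm; tilt fix printed"
    o=o or ctrl.get_obs(); m=R.from_rotvec(o['tool_rot']).as_matrix()
    y0=np.degrees(np.arctan2(m[1,0],m[0,0])); t=-(yaw-y0); t=(t+180)%360-180
    c,s=np.cos(np.radians(yaw)),np.sin(np.radians(yaw))
    G=np.array([[c,s,0],[s,-c,0],[0,0,-1]]); d=np.array([x,y,z])-o['tool_pos']
    print('yaw',y0.round(2),'q6',round(o['q'][5],2),'turn u',(t/8).round(3),'shift u',(G.T@d/.05).round(3),'tilt u',(R.from_matrix(m.T@G).as_rotvec(degrees=True)/8).round(3))
E
python3 - <<'E'
from h import *
plan(.552,-.355,.19,-32.4)
E
```

```text
yaw 17.58 q6 -0.12 turn u 6.247 shift u [ 3.561 -7.951  0.057] tilt u [-1.100e-02  4.000e-03  6.247e+00]
```

Request:
play_rows(
  series=[
    [1,[0,0,0],[0,0,0.9]],
    [1,[0,0,0],[0,0,0.9]],
    [1,[0,0,0],[0,0,0.9]],
    [1,[0,0,0],[0,0,0.9]],
    [1,[0,0,0],[0,0,0.9]],
    [1,[0,0,0],[0,0,0.9]],
    [1,[0,0,0],[0,0,0.85]],
  ],
  force=40,
)

```text
t: 1.02
tool_pos: [0.1887, -0.5955, 0.1933]
tool_rot: [-3.014, 0.883, 0.001]
contact_force: [-1.5, 0.2, -0.2]
opening: 0.0853
grip_force: 0.0
```

Request:
play_rows(
  series=[
    [1,[0.2,-0.4,0],[0,0,0]],
    [1,[0.4,-0.9,0],[0,0,0]],
    [1,[0.4,-0.9,0],[0,0,0]],
    [1,[0.4,-0.9,0],[0,0,0]],
    [1,[0.4,-0.9,0],[0,0,0]],
    [1,[0.4,-0.9,0],[0,0,0]],
    [1,[0.4,-0.9,0],[0,0,0]],
    [1,[0.4,-0.9,0],[0,0,0]],
  ],
)

```text
t: 2.02
tool_pos: [0.4968, -0.391, 0.1937]
tool_rot: [-3.017, 0.873, 0.0]
contact_force: [0.0, -0.0, -0.1]
opening: 0.0854
grip_force: 0.0
```

Request:
play_rows(
  series=[
    [1,[0.4,-0.9,0],[0,0,0]],
    [1,[0.2,-0.4,0],[0,0,0]],
    [1,[0,0,0],[0,0,0]],
    [1,[0,0,0],[0,0,0]],
  ],
)

```text
t: 2.52
tool_pos: [0.5545, -0.355, 0.1937]
tool_rot: [3.016, -0.877, -0.001]
contact_force: [-0.2, -0.2, 0.3]
opening: 0.0855
grip_force: 0.0
```

```bash
python3 - <<'E'
from h import *
st(); im,o=grab('wrist','w1'); plan(.552,-.355,.19,-32.4)
cv2.imwrite('pics/w1b.png',cv2.resize(im['color'],(800,600),interpolation=cv2.INTER_CUBIC))
E
```

```text
t 2.52 pos [ 0.5545 -0.355   0.1937] op 0.0855 F [-0.2 -0.2  0.3]
[[ 0.844 -0.536 -0.001]
 [-0.536 -0.844 -0.   ]
 [-0.001  0.001 -1.   ]]
yaw -32.48 q6 1.45 turn u -0.01 shift u [-0.042  0.019  0.075] tilt u [ 0.003  0.003 -0.01 ]
```

View pics/w1b.png

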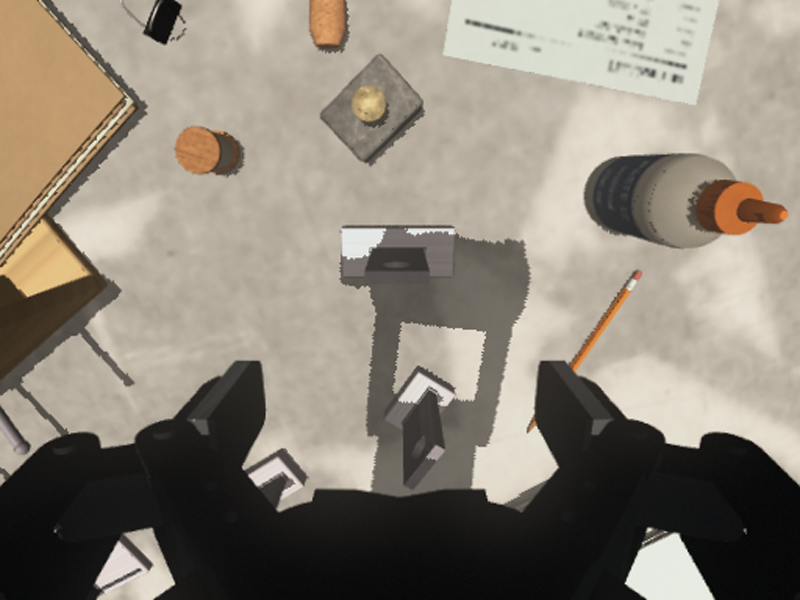

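The long gauge's foot shows in 800x600 pixels at (341,226)-(455,226)-(455,277)-(341,277), and its tang top edge at (372,248)-(425,248). Fingers are aligned with it.

```bash
python3 - <<'E'
from h import *
im,o=load('w1')
P=px2w(im,o,np.array([(341,227),(454,227),(455,277),(341,277)])*.64,.016); r=cv2.minAreaRect((P[:,:2]*1000).astype(np.float32)); print(P.round(4),P.mean(0),r)
m=P.mean(0)
print(w2px(im,o,[[.5545,-.355,.0],[m[0],m[1],.1]])/.64)
P=px2w(im,o,np.array([(367,271),(430,271)])*.64,.1);print(P)
plan(m[0],m[1],.12,-32.4)
E
```

```text
[[ 0.5977 -0.3287  0.016 ]
 [ 0.5504 -0.4032  0.016 ]
 [ 0.5155 -0.3834  0.016 ]
 [ 0.5645 -0.3062  0.016 ]] [ 0.55702068 -0.35538232  0.016     ] ((556.9235229492188, -355.5367126464844), (91.4565658569336, 40.09015655517578), 57.62141418457031)
[[399.05624024 251.63104034]
 [397.33111586 276.76199194]]
[[ 0.56999902 -0.34167279  0.1       ]
 [ 0.54938655 -0.37418008  0.1       ]]
yaw -32.48 q6 1.45 turn u -0.01 shift u [ 0.047 -0.028  1.475] tilt u [ 0.003  0.003 -0.01 ]
```

Request:
play_rows(
  series=[
    [1,[0.06,-0.02,0.4],[0,0,0]],
    [1,[0,0,0.8],[0,0,0]],
    [1,[0,0,0.8],[0,0,0]],
    [1,[0,0,0.5],[0,0,0]],
    [1,[0,0,0.34],[0,0,0]],
    [0.3,[0,0,0],[0,0,0]],
    [0.3,[0,0,0],[0,0,0]],
    [0.3,[0,0,0],[0,0,0]],
  ],
  force=50,
)

```text
t: 3.58
tool_pos: [0.5595, -0.3562, 0.0541]
tool_rot: [3.016, -0.877, 0.005]
contact_force: [-1.0, 1.1, 0.7]
opening: 0.0378
grip_force: 50.0
```

Request:
play_rows(
  series=[
    [0.3,[0,0,0],[0,0,0]],
    [0.3,[0,0,0],[0,0,0]],
    [0.3,[0,0,0],[0,0,0]],
    [0.3,[0,0,0],[0,0,0]],
  ],
)

```text
t: 4.08
tool_pos: [0.5595, -0.356, 0.054]
tool_rot: [3.016, -0.877, 0.005]
contact_force: [1.9, 2.0, 6.0]
opening: 0.0375
grip_force: 49.9
```

```bash
python3 - <<'E'
from h import *
plan(.442,.24,.22,.6)
E
```

```text
yaw -32.41 q6 1.46 turn u -4.126 shift u [ -2.225 -11.943  -3.321] tilt u [ 0.006 -0.022 -4.126]
```

Request:
play_rows(
  series=[
    [0.3,[0,0,-0.2],[0,0,0]],
    [0.3,[0,0,-0.7],[0,0,0]],
    [0.3,[0,0,-0.8],[0,0,0]],
    [0.3,[0,0,-0.8],[0,0,0]],
    [0.3,[0,0,-0.6],[0,0,0]],
    [0.3,[0,0,-0.2],[0,0,0]],
    [0.3,[0,0,0],[0,0,0]],
  ],
)

```text
t: 4.95
tool_pos: [0.558, -0.3554, 0.2164]
tool_rot: [3.017, -0.877, -0.0]
contact_force: [-0.1, 0.2, -2.6]
opening: 0.0371
grip_force: 50.6
```

Request:
play_rows(
  series=[
    [0.3,[0,0,0],[0,0,-0.4]],
    [0.3,[0,0,0],[0,0,-0.8]],
    [0.3,[0,0,0],[0,0,-0.8]],
    [0.3,[0,0,0],[0,0,-0.8]],
    [0.3,[0,0,0],[0,0,-0.8]],
    [0.3,[0,0,0],[0,0,-0.5]],
  ],
)

```text
t: 5.7
tool_pos: [0.5571, -0.3546, 0.2134]
tool_rot: [-3.138, -0.014, 0.006]
contact_force: [0.7, -0.3, -1.8]
opening: 0.0374
grip_force: 50.6
```

```bash
python3 - <<'E'
from h import *
st();plan(.442,.24,.22,.6)
E
```

```text
t 5.7 pos [ 0.5571 -0.3546  0.2134] op 0.0374 F [ 0.7 -0.3 -1.8]
[[ 1.     0.009 -0.004]
 [ 0.009 -1.     0.003]
 [-0.004 -0.003 -1.   ]]
yaw 0.52 q6 0.88 turn u -0.01 shift u [ -2.177 -11.915  -0.132] tilt u [-0.022  0.028 -0.01 ]
```

Request:
play_rows(
  series=[
    [0.3,[-0.1,-0.4,0],[0,0,0]],
    [0.3,[-0.15,-0.85,0],[0,0,0]],
    [0.3,[-0.15,-0.85,0],[0,0,0]],
    [0.3,[-0.15,-0.85,0],[0,0,0]],
    [0.3,[-0.15,-0.85,0],[0,0,0]],
    [0.3,[-0.15,-0.85,0],[0,0,0]],
    [0.3,[-0.15,-0.85,0],[0,0,0]],
    [0.3,[-0.15,-0.85,0],[0,0,0]],
  ],
)

```text
t: 6.7
tool_pos: [0.4968, -0.036, 0.2151]
tool_rot: [-3.141, -0.009, 0.004]
contact_force: [0.8, 1.0, -1.8]
opening: 0.0376
grip_force: 50.8
```

Request:
play_rows(
  series=[
    [0.3,[-0.15,-0.85,0],[0,0,0]],
    [0.3,[-0.15,-0.85,0],[0,0,0]],
    [0.3,[-0.15,-0.85,0],[0,0,0]],
    [0.3,[-0.2,-0.85,0],[0,0,0]],
    [0.3,[-0.2,-0.85,0],[0,0,0]],
    [0.3,[-0.2,-0.85,0],[0,0,0]],
    [0.3,[-0.1,-0.5,0],[0,0,0]],
    [0.3,[0,0,0],[0,0,0]],
  ],
)

```text
t: 7.7
tool_pos: [0.4372, 0.2426, 0.2152]
tool_rot: [3.141, 0.015, -0.004]
contact_force: [-0.3, -0.8, -2.0]
opening: 0.0372
grip_force: 50.9
```

```bash
python3 - <<'E'
from h import *
st(); im,o=grab('wrist','w2'); 
cv2.imwrite('pics/w2b.png',cv2.resize(im['color'],(800,600),interpolation=cv2.INTER_CUBIC))
E
```

```text
t 7.7 pos [0.4372 0.2426 0.2152] op 0.0372 F [-0.3 -0.8 -2. ]
[[ 1.     0.009 -0.003]
 [ 0.009 -1.    -0.001]
 [-0.003  0.001 -1.   ]]
```

View pics/w2b.png

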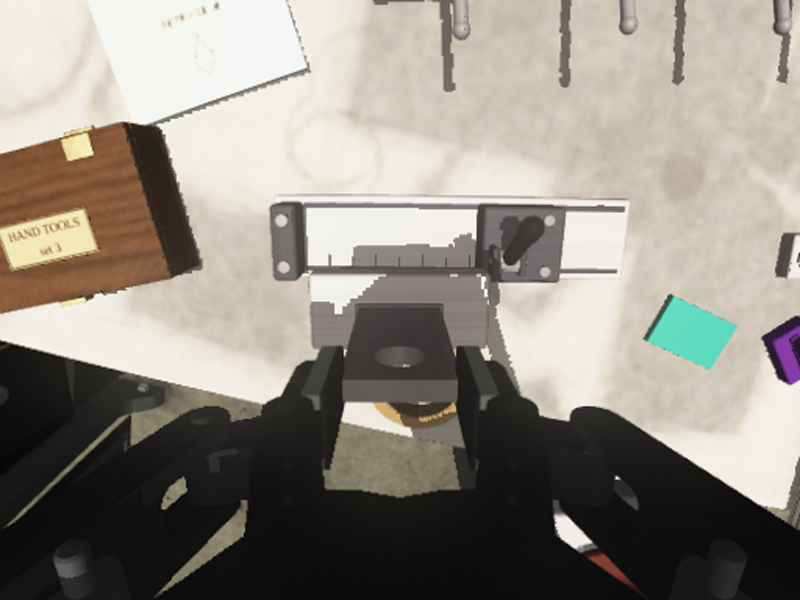

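The held gauge foot is at pixels (311-488, 274-347), level in the hand. The bed's right corners are (629,200) and (621,277), the end stop inner edge is at about x=305 and the sliding stop's inner edge is at x=480. The lever is up, with its tip at (530,228), and the peg balls are at (461,31), (628,23), (783,25).

```bash
python3 - <<'E'
from h import *
im,o=load('w2'); g=lambda n,L,z: print(n,px2w(im,o,np.array(L)*.64,z).round(4).tolist())
g('bed +x edge',[(275,199),(629,202),(622,277)],.01)
g('end inner top',[(303,204),(303,280)],.046)
g('end inner bot',[(306,230)],.010)
g('end outer top',[(273,207),(273,280)],.046)
g('stop inner top',[(479,207),(479,280)],.045)
g('stop outer top',[(563,207),(560,281)],.045)
g('tip',[(530,228)],.117)
g('balls',[(461,31),(628,23),(783,25)],.116)
zf=.2152-.054+.016
g('foot',[(311,274),(488,274),(488,347),(311,347)],zf)
g('tangtop',[(343,400),(457,400)],.2152-.054+.1)
E
```

```text
bed +x edge [[0.478, 0.3455, 0.01], [0.4795, 0.0486, 0.01], [0.4145, 0.046, 0.01]]
end inner top [[0.4768, 0.3148, 0.046], [0.4178, 0.3173, 0.046]]
end inner bot [[0.4523, 0.3206, 0.01]]
end outer top [[0.4745, 0.3377, 0.046], [0.4176, 0.3411, 0.046]]
stop inner top [[0.4758, 0.1819, 0.045], [0.4189, 0.1788, 0.045]]
stop outer top [[0.4769, 0.1175, 0.045], [0.4188, 0.1141, 0.045]]
tip [[0.4695, 0.1625, 0.117]]
balls [[0.5791, 0.209, 0.116], [0.5867, 0.1143, 0.116], [0.5922, 0.0189, 0.116]]
foot [[0.4534, 0.2852, 0.1772], [0.4543, 0.1988, 0.1772], [0.416, 0.1964, 0.1772], [0.4151, 0.2868, 0.1772]]
tangtop [[0.4313, 0.2603, 0.2612], [0.4316, 0.2233, 0.2612]]
```

Request:
play_rows(
  series=[
    [0.3,[0.2,-0.36,0.3],[0,0,0]],
    [0.3,[0,0,0.8],[0,0,0]],
    [0.3,[0,0,0.8],[0,0,0]],
    [0.3,[0,0,0.6],[0,0,0]],
    [0.3,[0,0,0.3],[0,0,0]],
    [0.3,[0,0,0],[0,0,0]],
    [0.3,[0,0,0],[0,0,0]],
  ],
)

```text
t: 8.62
tool_pos: [0.4504, 0.2596, 0.0785]
tool_rot: [-3.141, -0.01, -0.004]
contact_force: [0.3, -0.3, -1.8]
opening: 0.0373
grip_force: 51.0
```

```bash
python3 - <<'E'
from h import *
st(); plan(.447,.262,.066,.5)
E
```

```text
t 8.62 pos [0.4504 0.2596 0.0785] op 0.0373 F [ 0.3 -0.3 -1.8]
[[ 1.     0.006  0.003]
 [ 0.006 -1.     0.001]
 [ 0.003 -0.001 -1.   ]]
yaw 0.35 q6 1.94 turn u -0.019 shift u [-0.067 -0.049  0.249] tilt u [-0.007 -0.019 -0.019]
```

Request:
play_rows(
  series=[
    [0.3,[-0.05,0,0.15],[0,0,0]],
    [0.3,[0,0,0.06],[0,0,0]],
    [0.3,[0,0,0.02],[0,0,0]],
    [0.3,[0,0,0.02],[0,0,0]],
    [0.3,[0,0,0],[0,0,0]],
  ],
)

```text
t: 9.25
tool_pos: [0.4467, 0.2594, 0.0643]
tool_rot: [3.142, 0.01, 0.0]
contact_force: [0.5, 0.6, -1.9]
opening: 0.0374
grip_force: 51.0
```

Request:
play_rows(
  series=[
    [0.3,[0,0,0.02],[0,0,0]],
    [0.3,[0,0,0],[0,0,0]],
  ],
)

```text
t: 9.5
tool_pos: [0.4472, 0.2596, 0.0641]
tool_rot: [-3.141, -0.01, -0.002]
contact_force: [0.0, 0.3, 2.1]
opening: 0.0375
grip_force: 51.4
```

Request:
play_rows(
  series=[
    [0.3,[0,0,0.02],[0,0,0]],
    [0.3,[0,0,0],[0,0,0]],
  ],
)

```text
t: 9.75
tool_pos: [0.4478, 0.2598, 0.0642]
tool_rot: [-3.141, -0.011, -0.004]
contact_force: [-1.7, -0.8, 5.8]
opening: 0.0376
grip_force: 51.9
```

Request:
play_rows(
  series=[
    [0.3,[0,0,-0.02],[0,0,0]],
    [0.3,[0,-0.08,0],[0,0,0]],
    [0.3,[0,-0.08,0],[0,0,0]],
    [0.3,[0,-0.04,0],[0,0,0]],
    [0.3,[0,0,0],[0,0,0]],
  ],
)

```text
t: 10.38
tool_pos: [0.4475, 0.2692, 0.064]
tool_rot: [3.141, 0.011, 0.003]
contact_force: [1.5, -3.5, 5.8]
opening: 0.0372
grip_force: 51.8
```

Request:
play_rows(
  series=[
    [0.3,[0,-0.03,0],[0,0,0]],
    [0.3,[0,0,0],[0,0,0]],
  ],
)

```text
t: 10.62
tool_pos: [0.4474, 0.2702, 0.064]
tool_rot: [3.14, 0.011, 0.002]
contact_force: [-0.0, -4.8, 6.1]
opening: 0.0372
grip_force: 51.9
```

Request:
play_rows(
  series=[
    [0.3,[0,-0.03,0],[0,0,0]],
    [0.3,[0,0,0],[0,0,0]],
  ],
)

```text
t: 10.88
tool_pos: [0.4474, 0.272, 0.0639]
tool_rot: [3.141, 0.01, 0.003]
contact_force: [0.7, -4.7, 5.3]
opening: 0.0373
grip_force: 51.8
```

Request:
play_rows(
  series=[
    [0.3,[0,-0.02,-0.02],[0,0,0]],
    [0.3,[0,0,0],[0,0,0]],
  ],
)

```text
t: 11.12
tool_pos: [0.4465, 0.2735, 0.0641]
tool_rot: [-3.141, -0.01, -0.0]
contact_force: [0.6, -2.3, 1.9]
opening: 0.0372
grip_force: 51.4
```

Request:
play_rows(
  series=[
    [0.3,[0,-0.03,0],[0,0,0]],
    [0.3,[0,0,0],[0,0,0]],
  ],
)

```text
t: 11.38
tool_pos: [0.4463, 0.275, 0.064]
tool_rot: [-3.141, -0.01, 0.001]
contact_force: [0.7, -1.8, 1.3]
opening: 0.0373
grip_force: 51.4
```

Request:
play_rows(
  series=[
    [0.3,[0,-0.03,0],[0,0,0]],
    [0.3,[0,0,0],[0,0,0]],
  ],
)

```text
t: 11.62
tool_pos: [0.4462, 0.2765, 0.064]
tool_rot: [-3.141, -0.011, 0.001]
contact_force: [-0.3, -1.8, -0.1]
opening: 0.0373
grip_force: 51.3
```

Request:
play_rows(
  series=[
    [0.3,[0,-0.03,0],[0,0,0]],
    [0.3,[0,0,0],[0,0,0]],
  ],
)

```text
t: 11.88
tool_pos: [0.4462, 0.2777, 0.064]
tool_rot: [3.141, 0.01, -0.001]
contact_force: [0.2, -1.5, 0.6]
opening: 0.0374
grip_force: 51.3
```

```bash
python3 - <<'E'
from h import *
st(); im,o=grab('wrist','w3')
cv2.imwrite('pics/w3b.png',cv2.resize(im['color'][60:300,100:420],(800,600),interpolation=cv2.INTER_CUBIC))
E
```

```text
t 11.88 pos [0.4462 0.2777 0.064 ] op 0.0374 F [ 0.2 -1.5  0.6]
[[ 1.     0.007 -0.001]
 [ 0.007 -1.    -0.001]
 [-0.001  0.001 -1.   ]]
```

View pics/w3b.png

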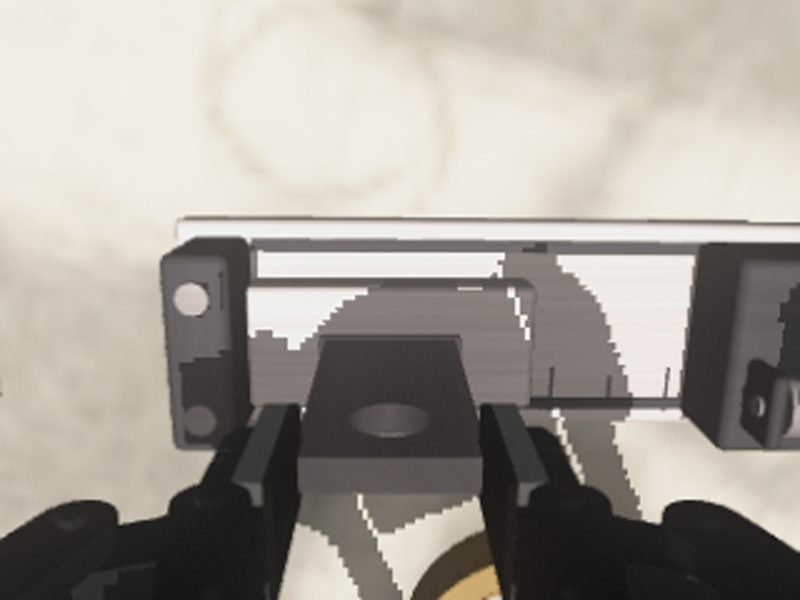

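The foot's left end is next to the end stop (x about 248 in the crop) and is almost touching it. I'll keep nudging.

Request:
play_rows(
  series=[
    [0.3,[0,-0.02,0],[0,0,0]],
    [0.3,[0,0,0],[0,0,0]],
  ],
)

```text
t: 12.18
tool_pos: [0.4464, 0.2782, 0.0642]
tool_rot: [3.14, 0.011, -0.001]
contact_force: [-0.2, -4.7, 2.0]
opening: 0.0374
grip_force: 51.4
```

Request:
play_rows(
  series=[
    [0.3,[0,-0.02,0],[0,0,0]],
    [0.3,[0,0,0],[0,0,0]],
  ],
)

```text
t: 12.42
tool_pos: [0.4465, 0.2785, 0.0644]
tool_rot: [3.138, 0.011, -0.001]
contact_force: [-0.4, -6.6, 2.6]
opening: 0.0373
grip_force: 51.6
```

Request:
play_rows(
  series=[
    [0.3,[0,-0.02,0],[0,0,0]],
    [0.3,[0,0,0],[0,0,0]],
  ],
)

```text
t: 12.68
tool_pos: [0.4466, 0.2789, 0.0646]
tool_rot: [3.137, 0.011, -0.001]
contact_force: [-1.3, -8.7, 4.5]
opening: 0.0373
grip_force: 51.8
```

Request:
play_rows(
  series=[
    [0.3,[0,0.03,0],[0,0,0]],
    [0.3,[0,0.01,0],[0,0,0]],
    [0.3,[0,0,0],[0,0,0]],
  ],
)

```text
t: 13.05
tool_pos: [0.4464, 0.2782, 0.0642]
tool_rot: [3.14, 0.01, -0.001]
contact_force: [-1.5, -5.2, 1.0]
opening: 0.0372
grip_force: 51.5
```

Request:
play_rows(
  series=[
    [0.6,[0,0,0],[0,0,0]],
    [0.75,[0,0,0],[0,0,0]],
    [1,[0,0,0],[0,0,0]],
    [1,[0,0,0],[0,0,0]],
    [1,[0,0,0],[0,0,0]],
  ],
)

```text
t: 13.68
tool_pos: [0.4466, 0.279, 0.0644]
tool_rot: [-3.141, -0.01, -0.0]
contact_force: [-0.0, -0.3, 0.5]
opening: 0.0854
grip_force: 0.0
```

```bash
python3 - <<'E'
from h import *
st(); plan(.437,.07,.2,.5)
E
```

```text
t 13.68 pos [0.4466 0.279  0.0644] op 0.0854 F [-0.  -0.3  0.5]
[[ 1.     0.007  0.   ]
 [ 0.007 -1.     0.   ]
 [ 0.    -0.    -1.   ]]
yaw 0.38 q6 1.98 turn u -0.015 shift u [-0.228  4.178 -2.713] tilt u [-0.002 -0.001 -0.015]
```

Request:
play_rows(
  series=[
    [1,[0,0,-0.3],[0,0,0]],
    [1,[0,0,-0.8],[0,0,0]],
    [1,[0,0,-0.8],[0,0,0]],
    [1,[0,0,-0.8],[0,0,0]],
    [0,[-0.1,0.5,0],[0,0,0]],
    [0,[-0.1,0.8,0],[0,0,0]],
    [0,[0,0.8,0],[0,0,0]],
    [0,[0,0.8,0],[0,0,0]],
  ],
)

```text
t: 14.68
tool_pos: [0.4376, 0.1328, 0.2007]
tool_rot: [-3.141, -0.011, -0.003]
contact_force: [0.5, -0.7, 0.0]
opening: 0.0123
grip_force: 0.0
```

Request:
play_rows(
  series=[
    [0,[0,0.8,0],[0,0,0]],
    [0,[0,0.5,0],[0,0,0]],
    [0,[0,0,0.5],[0,0,0]],
    [0,[0,0,0.8],[0,0,0]],
    [0,[0,0,0.8],[0,0,0]],
    [0,[0,0,0.8],[0,0,0]],
    [0,[0,0,0.4],[0,0,0]],
    [0,[0,0,0],[0,0,0]],
  ],
)

```text
t: 15.68
tool_pos: [0.4367, 0.0688, 0.0335]
tool_rot: [-3.141, -0.01, 0.005]
contact_force: [-0.6, 0.1, 0.4]
opening: -0.0
grip_force: 0.0
```

```bash
python3 - <<'E'
from h import *
st(); plan(.437,.09,.03,.5)
im,o=grab('scene','s2'); print(w2px(im,o,[[.44,.2,.05]]))
p=w2px(im,o,[[.44,.2,.05]])[0].astype(int)
cv2.imwrite('pics/s2b.png',cv2.resize(im['color'][p[1]-80:p[1]+80,max(0,p[0]-100):p[0]+113],(800,600),interpolation=cv2.INTER_CUBIC))
E
```

```text
t 15.68 pos [0.4367 0.0688 0.0335] op -0.0 F [-0.6  0.1  0.4]
[[ 1.     0.007 -0.003]
 [ 0.007 -1.     0.   ]
 [-0.003 -0.    -1.   ]]
yaw 0.38 q6 1.55 turn u -0.015 shift u [ 0.009 -0.423  0.069] tilt u [-0.001  0.021 -0.015]
[[214.04630037 285.55814214]]
```

View pics/s2b.png

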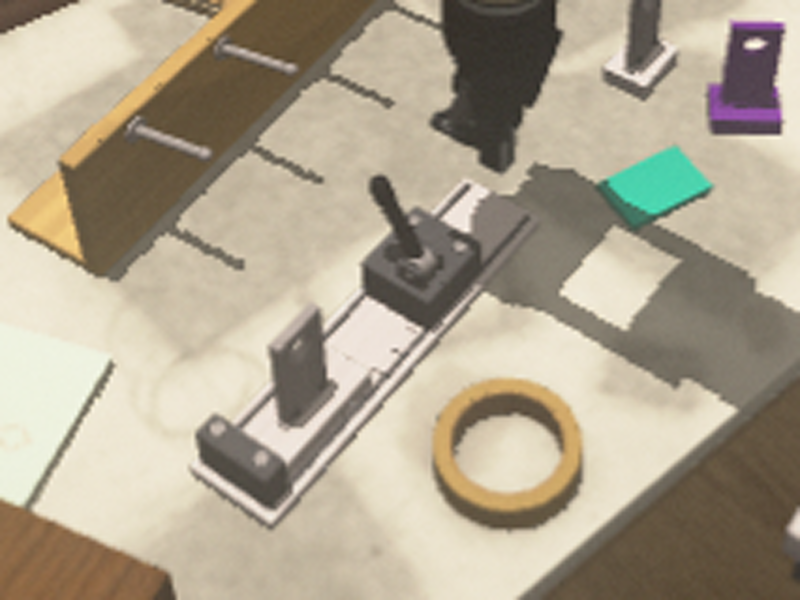

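The gauge stands upright against the end stop, with the fingers behind the stop's outer face. Now I'll push the stop.

Request:
play_rows(
  series=[
    [0,[0,-0.2,0],[0,0,0]],
    [0,[0,-0.2,0],[0,0,0]],
    [0,[0,-0.1,0],[0,0,0]],
    [0,[0,-0.1,0],[0,0,0]],
    [0,[0,-0.1,0],[0,0,0]],
    [0,[0,-0.1,0],[0,0,0]],
    [0,[0,-0.1,0],[0,0,0]],
    [0,[0,0,0],[0,0,0]],
  ],
)

```text
t: 16.73
tool_pos: [0.4376, 0.1141, 0.0343]
tool_rot: [-3.142, -0.011, 0.0]
contact_force: [-0.5, -0.6, 0.1]
opening: -0.0003
grip_force: 0.0
```

Request:
play_rows(
  series=[
    [0,[0,-0.1,0],[0,0,0]],
    [0,[0,-0.1,0],[0,0,0]],
    [0,[0,-0.1,0],[0,0,0]],
    [0,[0,-0.1,0],[0,0,0]],
    [0,[0,-0.1,0],[0,0,0]],
    [0,[0,0,0],[0,0,0]],
  ],
)

```text
t: 17.48
tool_pos: [0.4374, 0.1391, 0.0343]
tool_rot: [3.142, 0.011, -0.0]
contact_force: [0.1, -0.1, 0.4]
opening: 0.0003
grip_force: 0.0
```

```bash
python3 - <<'E'
from h import *
im,o=grab('wrist','w4')
cv2.imwrite('pics/w4b.png',cv2.resize(im['color'],(800,600),interpolation=cv2.INTER_CUBIC))
E
```

```text
(no output)
```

View pics/w4b.png

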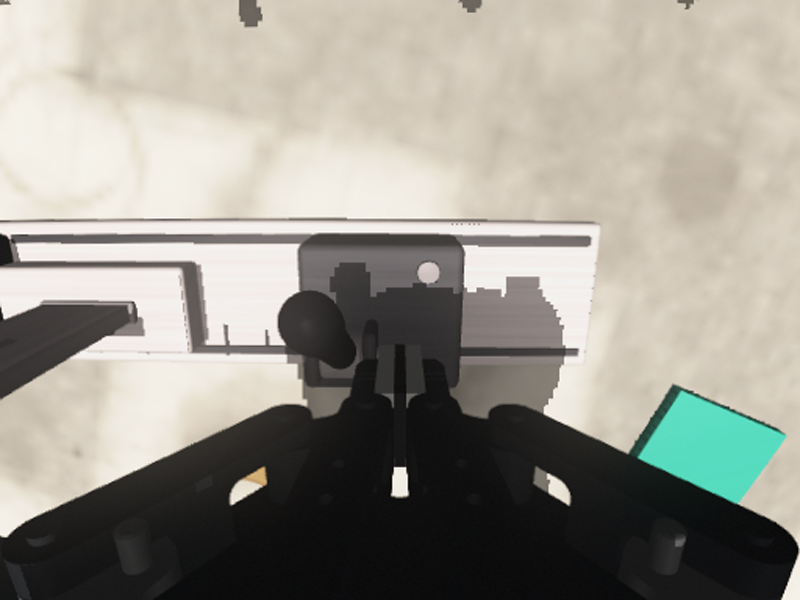

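```bash
python3 - <<'E'
from h import *
im,o=load('w4'); print(o['tool_pos'])
T=cam2world(im,o); t=o['tool_pos']
for z in (0,.01,.02,.03): print(z,(w2px(im,o,[t+[.011,.015,z],t+[.011,-.015,z],t+[-.011,.0,z]])/.64).round(0).tolist())
g=lambda n,L,z: print(n,px2w(im,o,np.array(L)*.64,z).round(4).tolist())
g('stop top',[(299,240),(463,240),(460,385)],.045)
g('bed',[(600,224),(584,362)],.01)
g('foot',[(183,265),(195,350)],.026)
E
```

```text
[0.43742664 0.13912055 0.03430864]
0 [[362.0, 308.0], [435.0, 309.0], [398.0, 358.0]]
0.01 [[360.0, 316.0], [437.0, 316.0], [398.0, 368.0]]
0.02 [[357.0, 324.0], [439.0, 325.0], [398.0, 379.0]]
0.03 [[355.0, 334.0], [441.0, 334.0], [397.0, 391.0]]
stop top [[0.478, 0.1762, 0.045], [0.4785, 0.1152, 0.045], [0.4194, 0.1137, 0.045]]
bed [[0.4812, 0.0486, 0.01], [0.4142, 0.0483, 0.01]]
foot [[0.4643, 0.2306, 0.026], [0.4256, 0.2297, 0.026]]
```

```bash
python3 - <<'E'
from h import *
im,o=load('s2')
for z in (.0335,.045,.055): print(z,w2px(im,o,[[.4367,.0688,z],[.4367-.011,.0688+.01,z]]).round(1).tolist())
E
```

```text
0.0335 [[245.2, 257.6], [246.4, 261.8]]
0.045 [[245.2, 254.9], [246.4, 259.0]]
0.055 [[245.3, 252.4], [246.5, 256.6]]
```

The fingertips ride over the stop, because the real tips when shut sit about 15–20 mm above the nominal TCP. I'll back off, go lower and push again.

Request:
play_rows(
  series=[
    [0,[0,0.4,0],[0,0,0]],
    [0,[0,0.6,0],[0,0,0]],
    [0,[0,0.4,0],[0,0,0]],
    [0,[0,0,0.2],[0,0,0]],
    [0,[0,0,0.18],[0,0,0]],
    [0,[0,0,0],[0,0,0]],
  ],
)

```text
t: 18.27
tool_pos: [0.4366, 0.0694, 0.0138]
tool_rot: [-3.141, -0.012, 0.005]
contact_force: [0.7, 0.1, 0.5]
opening: 0.0
grip_force: 0.0
```

Request:
play_rows(
  series=[
    [0,[0,-0.2,0],[0,0,0]],
    [0,[0,-0.2,0],[0,0,0]],
    [0,[0,-0.1,0],[0,0,0]],
    [0,[0,-0.1,0],[0,0,0]],
    [0,[0,-0.1,0],[0,0,0]],
    [0,[0,0,0],[0,0,0]],
  ],
)

```text
t: 19.02
tool_pos: [0.4377, 0.104, 0.0153]
tool_rot: [3.142, 0.011, 0.0]
contact_force: [0.3, -0.5, 0.1]
opening: -0.0001
grip_force: 0.0
```

Request:
play_rows(
  series=[
    [0,[0,-0.1,0],[0,0,0]],
    [0,[0,-0.1,0],[0,0,0]],
    [0,[0,0,0],[0,0,0]],
  ],
)

```text
t: 19.4
tool_pos: [0.4376, 0.1141, 0.0153]
tool_rot: [3.142, 0.011, -0.0]
contact_force: [0.2, -0.1, 0.3]
opening: -0.0003
grip_force: 0.0
```

```bash
python3 - <<'E'
from h import *
im,o=grab('wrist','w5')
cv2.imwrite('pics/w5b.png',cv2.resize(im['color'],(800,600),interpolation=cv2.INTER_CUBIC))
E
```

```text
(no output)
```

View pics/w5b.png

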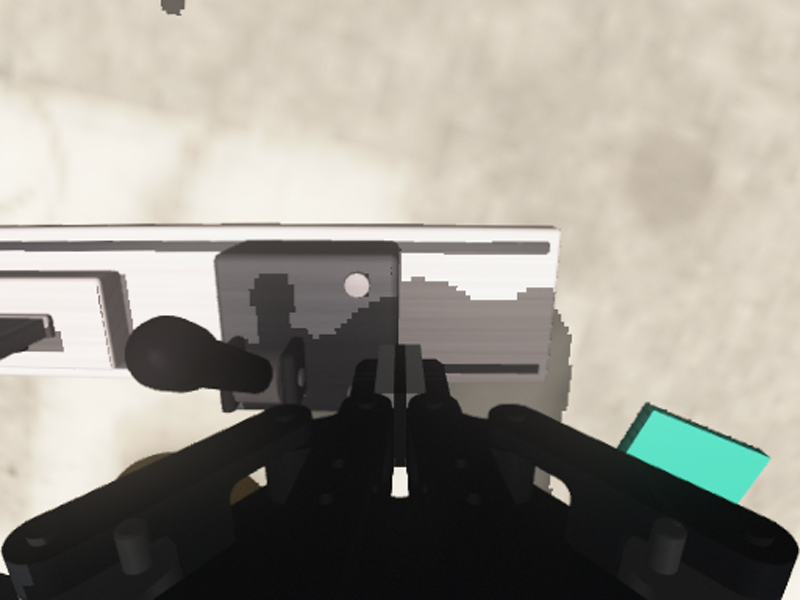

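```bash
python3 - <<'E'
from h import *
im,o=load('w5'); print(o['tool_pos'])
g=lambda n,L,z: print(n,px2w(im,o,np.array(L)*.64,z).round(4).tolist())
g('stop top',[(216,256),(400,250),(398,350)],.045)
g('bed',[(558,229),(545,378)],.01)
im,o=load('w1')
t=np.array(o['tool_pos']);m=R.from_rotvec(o['tool_rot']).as_matrix()
for b in(0,.013,.02,.03,.04): print(b,(w2px(im,o,[t+m@[s*.011,.0425,-b] for s in(1,0,-1)])/.64).round().tolist())
E
```

```text
[0.437594   0.11407168 0.01530344]
stop top [[0.4757, 0.1753, 0.045], [0.478, 0.1136, 0.045], [0.4425, 0.114, 0.045]]
bed [[0.4812, 0.0493, 0.01], [0.415, 0.0485, 0.01]]
0 [[502.0, 309.0], [501.0, 334.0], [499.0, 358.0]]
0.013 [[510.0, 319.0], [508.0, 346.0], [506.0, 371.0]]
0.02 [[514.0, 325.0], [512.0, 353.0], [510.0, 379.0]]
0.03 [[521.0, 334.0], [518.0, 364.0], [516.0, 391.0]]
0.04 [[528.0, 345.0], [526.0, 376.0], [523.0, 405.0]]
```

Request:
play_rows(
  series=[
    [0,[0,0,0.06],[0,0,0]],
    [0,[0,0,0],[0,0,0]],
  ],
)

```text
t: 19.7
tool_pos: [0.4373, 0.1137, 0.0119]
tool_rot: [3.141, 0.01, -0.001]
contact_force: [-0.3, -0.0, 0.1]
opening: -0.0001
grip_force: 0.0
```

Request:
play_rows(
  series=[
    [0,[0,0,0.06],[0,0,0]],
    [0,[0,0,0],[0,0,0]],
  ],
)

```text
t: 19.95
tool_pos: [0.4373, 0.1137, 0.0089]
tool_rot: [3.141, 0.01, -0.001]
contact_force: [-0.1, 0.1, -0.8]
opening: -0.0003
grip_force: 0.0
```

Request:
play_rows(
  series=[
    [0,[0,0,0.06],[0,0,0]],
    [0,[0,0,0],[0,0,0]],
  ],
)

```text
t: 20.2
tool_pos: [0.438, 0.1138, 0.0074]
tool_rot: [3.141, 0.011, -0.0]
contact_force: [-3.4, -0.3, 8.3]
opening: 0.0001
grip_force: 3.8
```

Request:
play_rows(
  series=[
    [0,[0,0,-0.1],[0,0,0]],
    [0,[-0.16,0.4,0],[0,0,0]],
    [0,[0,0.3,0],[0,0,0]],
    [0,[0,0,0.1],[0,0,0]],
    [0,[0,0,0.18],[0,0,0]],
    [0,[0,0,0],[0,0,0]],
  ],
)

```text
t: 20.95
tool_pos: [0.4287, 0.079, -0.0041]
tool_rot: [-3.141, -0.011, 0.004]
contact_force: [0.5, 0.1, -0.2]
opening: -0.0001
grip_force: 0.0
```

Request:
play_rows(
  series=[
    [0,[0,-0.1,0],[0,0,0]],
    [0,[0,-0.1,0],[0,0,0]],
    [0,[0,-0.1,0],[0,0,0]],
    [0,[0,-0.1,0],[0,0,0]],
    [0,[0,-0.1,0],[0,0,0]],
    [0,[0,0,0],[0,0,0]],
  ],
)

```text
t: 21.7
tool_pos: [0.4298, 0.1039, -0.0026]
tool_rot: [3.141, 0.011, 0.0]
contact_force: [0.5, -0.1, 0.4]
opening: 0.0003
grip_force: 0.6
```

Request:
play_rows(
  series=[
    [0,[0,-0.06,0],[0,0,0]],
    [0,[0,-0.06,0],[0,0,0]],
    [0,[0,0,0],[0,0,0]],
  ],
)

```text
t: 22.08
tool_pos: [0.4298, 0.1098, -0.0027]
tool_rot: [-3.142, -0.01, -0.0]
contact_force: [0.9, -3.0, 1.0]
opening: 0.0002
grip_force: 1.5
```

Request:
play_rows(
  series=[
    [0,[0,-0.06,0],[0,0,0]],
    [0,[0,-0.06,0],[0,0,0]],
    [0,[0,0,0],[0,0,0]],
  ],
)

```text
t: 22.45
tool_pos: [0.4297, 0.1161, -0.0026]
tool_rot: [-3.141, -0.011, -0.001]
contact_force: [1.1, -2.8, 1.0]
opening: 0.0001
grip_force: 1.2
```

Request:
play_rows(
  series=[
    [0,[0,-0.1,0],[0,0,0]],
    [0,[0,-0.1,0],[0,0,0]],
    [0,[0,-0.1,0],[0,0,0]],
    [0,[0,-0.1,0],[0,0,0]],
    [0,[0,-0.1,0],[0,0,0]],
    [0,[0,-0.1,0],[0,0,0]],
    [0,[0,-0.1,0],[0,0,0]],
    [0,[0,0,0],[0,0,0]],
  ],
)

```text
t: 23.45
tool_pos: [0.4292, 0.1516, -0.0026]
tool_rot: [-3.14, -0.011, 0.001]
contact_force: [1.6, -2.4, 0.6]
opening: 0.0004
grip_force: 0.6
```

Request:
play_rows(
  series=[
    [0,[0,-0.04,0],[0,0,0]],
    [0,[0,0,0],[0,0,0]],
  ],
)

```text
t: 23.7
tool_pos: [0.4292, 0.1528, -0.0027]
tool_rot: [-3.141, -0.01, 0.001]
contact_force: [0.1, -2.8, 2.6]
opening: -0.0005
grip_force: 1.6
```

Request:
play_rows(
  series=[
    [0,[0,-0.04,0],[0,0,0]],
    [0,[0,0,0],[0,0,0]],
  ],
)

```text
t: 23.95
tool_pos: [0.4293, 0.1548, -0.0027]
tool_rot: [-3.141, -0.01, 0.0]
contact_force: [0.5, -3.3, 1.4]
opening: 0.0002
grip_force: 1.9
```

Request:
play_rows(
  series=[
    [0,[0,-0.03,0],[0,0,0]],
    [0,[0,0,0],[0,0,0]],
  ],
)

```text
t: 24.2
tool_pos: [0.4293, 0.1561, -0.0027]
tool_rot: [3.141, 0.011, -0.0]
contact_force: [0.3, -3.6, 2.7]
opening: 0.0003
grip_force: 2.6
```

Request:
play_rows(
  series=[
    [0,[0,-0.03,0],[0,0,0]],
    [0,[0,0,0],[0,0,0]],
  ],
)

```text
t: 24.45
tool_pos: [0.4293, 0.1563, -0.0027]
tool_rot: [3.138, 0.012, -0.001]
contact_force: [-0.3, -9.5, 3.6]
opening: -0.0002
grip_force: 5.3
```

Request:
play_rows(
  series=[
    [0,[0,-0.03,0],[0,0,0]],
    [0,[0,0,0],[0,0,0]],
  ],
)

```text
t: 24.7
tool_pos: [0.4293, 0.1564, -0.0027]
tool_rot: [3.135, 0.012, -0.001]
contact_force: [-0.9, -14.9, 5.7]
opening: 0.0001
grip_force: 8.0
```

```bash
python3 - <<'E'
from h import *
im,o=grab('wrist','w6')
cv2.imwrite('pics/w6b.png',cv2.resize(im['color'][100:300,:300],(800,534),interpolation=cv2.INTER_CUBIC))
E
```

```text
(no output)
```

View pics/w6b.png

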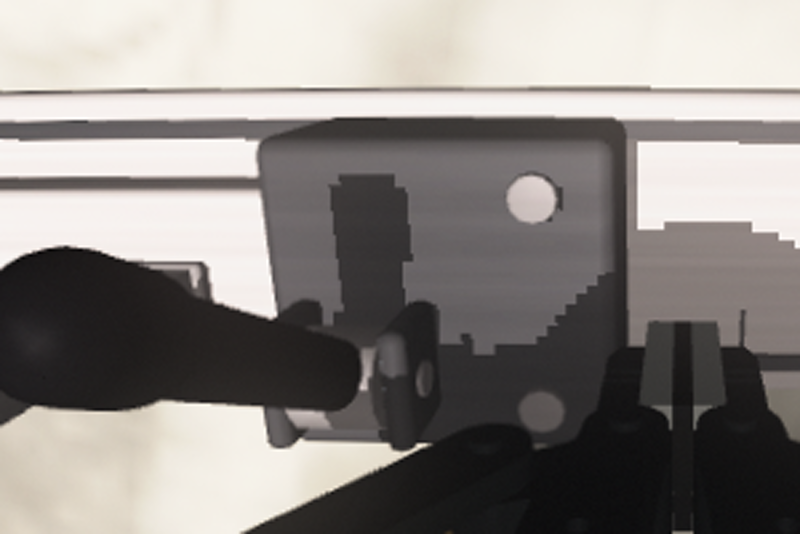

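The stop now butts the foot and the force jumped to 15 N. I'll back off, go around to the lever's -x side and tip it over.

Request:
play_rows(
  series=[
    [0,[0,0.1,0],[0,0,0]],
    [0,[0,0.3,0],[0,0,0]],
    [0,[0,0.3,0],[0,0,0]],
    [0,[0,0,-0.5],[0,0,0]],
    [0,[0,0,-0.9],[0,0,0]],
    [0,[0,0,-0.9],[0,0,0]],
    [0,[0,0,-0.8],[0,0,0]],
    [0,[-0.4,0,0],[0,0,0]],
  ],
)

```text
t: 25.75
tool_pos: [0.4123, 0.1239, 0.1568]
tool_rot: [-3.14, -0.009, -0.012]
contact_force: [0.3, 1.3, -0.6]
opening: 0.0002
grip_force: 0.0
```

```bash
python3 - <<'E'
from h import *
st(); plan(.385,.206,.15,.4)
E
```

```text
t 25.75 pos [0.4123 0.1239 0.1568] op 0.0002 F [ 0.3  1.3 -0.6]
[[ 1.     0.006  0.008]
 [ 0.006 -1.     0.002]
 [ 0.008 -0.002 -1.   ]]
yaw 0.33 q6 1.68 turn u -0.009 shift u [-0.535 -1.646  0.137] tilt u [-0.011 -0.056 -0.009]
```

Request:
play_rows(
  series=[
    [0,[-0.3,-0.5,0],[0,0,0]],
    [0,[-0.2,-0.8,0],[0,0,0]],
    [0,[0,-0.35,0],[0,0,0]],
    [0,[0,0,0.6],[0,0,0]],
    [0,[0,0,0.8],[0,0,0]],
    [0,[0,0,0.4],[0,0,0]],
    [0,[0,0,0],[0,0,0]],
    [0,[0,0,0],[0,0,0]],
  ],
)

```text
t: 26.75
tool_pos: [0.3847, 0.2064, 0.0633]
tool_rot: [-3.141, -0.01, -0.002]
contact_force: [0.1, -0.4, 0.4]
opening: -0.0
grip_force: 0.0
```

```bash
python3 - <<'E'
from h import *
st(); plan(.44,.206,.063,.4)
E
```

```text
t 26.75 pos [0.3847 0.2064 0.0633] op -0.0 F [ 0.1 -0.4  0.4]
[[ 1.     0.006  0.001]
 [ 0.006 -1.     0.001]
 [ 0.001 -0.001 -1.   ]]
yaw 0.35 q6 1.89 turn u -0.006 shift u [1.105 0.016 0.006] tilt u [-0.005 -0.01  -0.006]
```

Request:
play_rows(
  series=[
    [0,[0.3,0,0],[0,0,0]],
    [0,[0.3,0,0],[0,0,0]],
    [0,[0.3,0,0],[0,0,0]],
    [0,[0.15,0,0],[0,0,0]],
    [0,[0.15,0,0],[0,0,0]],
    [0,[0.15,0,0],[0,0,0]],
    [0,[0,0,0],[0,0,0]],
  ],
)

```text
t: 27.62
tool_pos: [0.4511, 0.2066, 0.0618]
tool_rot: [3.141, 0.01, -0.002]
contact_force: [-1.7, -0.9, 0.6]
opening: 0.0002
grip_force: 0.7
```

Request:
play_rows(
  series=[
    [0,[0.15,0,0],[0,0,0]],
    [0,[0.15,0,0.05],[0,0,0]],
    [0,[0.15,0,0.1],[0,0,0]],
    [0,[0,0,0],[0,0,0]],
  ],
)

```text
t: 28.12
tool_pos: [0.4752, 0.2072, 0.0547]
tool_rot: [-3.141, -0.01, -0.002]
contact_force: [-0.6, 0.1, -0.5]
opening: 0.0002
grip_force: 0.1
```

Request:
play_rows(
  series=[
    [0,[0.2,0,0],[0,0,0]],
    [0,[0.2,0,0],[0,0,0]],
    [0,[0.15,0,0],[0,0,0]],
    [0,[0,0,0],[0,0,0]],
  ],
)

```text
t: 28.62
tool_pos: [0.5024, 0.2072, 0.055]
tool_rot: [-3.141, -0.01, -0.001]
contact_force: [-1.0, 0.6, -0.0]
opening: -0.0002
grip_force: 0.0
```

Request:
play_rows(
  series=[
    [0,[0,0,0.1],[0,0,0]],
    [0,[0,0,0.1],[0,0,0]],
    [0,[0,0,0],[0,0,0]],
  ],
)

```text
t: 29.0
tool_pos: [0.5054, 0.2074, 0.0469]
tool_rot: [-3.141, -0.01, -0.014]
contact_force: [7.3, 0.2, 3.3]
opening: 0.0001
grip_force: 3.4
```

Request:
play_rows(
  series=[
    [0,[0,0,0.1],[0,0,0]],
    [0,[0,0,0.1],[0,0,0]],
    [0,[0,0,0],[0,0,0]],
  ],
)

```text
t: 29.38
tool_pos: [0.5086, 0.2075, 0.0388]
tool_rot: [-3.14, -0.01, -0.026]
contact_force: [12.5, -1.6, 3.1]
opening: -0.0001
grip_force: 5.6
```

Request:
play_rows(
  series=[
    [0,[0,0,-0.4],[0,0,0]],
    [0,[0,0,-0.4],[0,0,0]],
    [0,[-0.4,0,0],[0,0,0]],
    [0,[0,0,0],[0,0,0]],
    [0,[0,0,0],[0,0,0]],
  ],
)

```text
t: 30.0
tool_pos: [0.4814, 0.2071, 0.0747]
tool_rot: [3.142, 0.011, -0.0]
contact_force: [-0.2, 0.3, 0.5]
opening: -0.0003
grip_force: 0.0
```

```bash
python3 - <<'E'
from h import *
st(); im,o=grab('scene','s3')
p=w2px(im,o,[[.47,.21,.07]])[0].astype(int)
cv2.imwrite('pics/s3b.png',cv2.resize(im['color'][p[1]-60:p[1]+60,p[0]-80:p[0]+80],(800,600),interpolation=cv2.INTER_CUBIC))
def pr(n,P): print(n,((w2px(im,o,P)-p+[80,60])*5).round().tolist())
pr('hinge',[[.447,.211,.055]])
for a in (15,40,50,60,70,86): pr(a,[[.447+.064*np.sin(np.radians(a)),.211,.055+.064*np.cos(np.radians(a))]])
E
```

```text
t 30.0 pos [0.4814 0.2071 0.0747] op -0.0003 F [-0.2  0.3  0.5]
[[ 1.     0.007 -0.   ]
 [ 0.007 -1.    -0.   ]
 [-0.     0.    -1.   ]]
hinge [[440.0, 345.0]]
15 [[408.0, 251.0]]
40 [[370.0, 244.0]]
50 [[359.0, 247.0]]
60 [[351.0, 253.0]]
70 [[345.0, 261.0]]
86 [[342.0, 280.0]]
```

View pics/s3b.png

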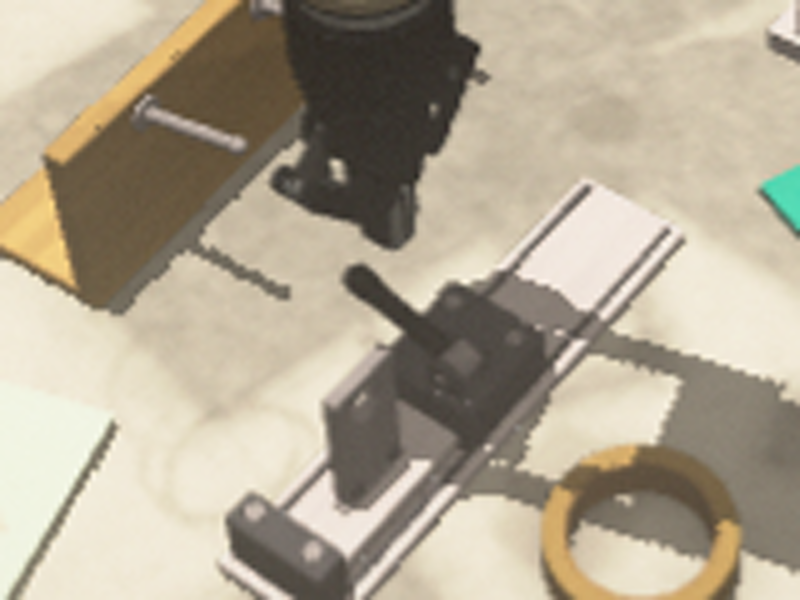

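The lever tip at (360,278) is about 68° from vertical, so it is most of the way down. I'll press it the rest of the way at a smaller radius.

Request:
play_rows(
  series=[
    [0,[0.15,0.02,0],[0,0,0]],
    [0,[0,0,0.4],[0,0,0]],
    [0,[0,0,0.2],[0,0,0]],
    [0,[0,0,0.1],[0,0,0]],
    [0,[0,0,0],[0,0,0]],
  ],
)

```text
t: 30.68
tool_pos: [0.4886, 0.206, 0.0392]
tool_rot: [3.141, 0.01, -0.002]
contact_force: [0.2, 0.7, -0.4]
opening: 0.0001
grip_force: 0.0
```

Request:
play_rows(
  series=[
    [0,[0,0,0.08],[0,0,0]],
    [0,[0,0,0.04],[0,0,0]],
    [0,[0,0,0],[0,0,0]],
  ],
)

```text
t: 31.05
tool_pos: [0.4896, 0.2062, 0.0343]
tool_rot: [-3.141, -0.01, -0.002]
contact_force: [1.9, -0.5, 1.6]
opening: 0.0004
grip_force: 0.9
```

Request:
play_rows(
  series=[
    [0,[0,0,0.06],[0,0,0]],
    [0,[0,0,0],[0,0,0]],
  ],
)

```text
t: 31.3
tool_pos: [0.4892, 0.2061, 0.0308]
tool_rot: [3.142, 0.01, 0.001]
contact_force: [0.3, -0.4, 2.5]
opening: -0.0002
grip_force: 1.0
```

Request:
play_rows(
  series=[
    [0,[0,0,0.05],[0,0,0]],
    [0,[0,0,0],[0,0,0]],
  ],
)

```text
t: 31.55
tool_pos: [0.489, 0.206, 0.0281]
tool_rot: [3.141, 0.01, -0.0]
contact_force: [0.8, -1.0, 2.0]
opening: 0.0003
grip_force: 1.0
```

Request:
play_rows(
  series=[
    [0,[0,0,0.05],[0,0,0]],
    [0,[0,0,0],[0,0,0]],
  ],
)

```text
t: 31.8
tool_pos: [0.4893, 0.2061, 0.026]
tool_rot: [3.142, 0.01, 0.001]
contact_force: [2.7, -1.7, 3.0]
opening: 0.0002
grip_force: 1.7
```

Request:
play_rows(
  series=[
    [0,[0,0,0.04],[0,0,0]],
    [0,[0,0,0],[0,0,0]],
  ],
)

```text
t: 32.05
tool_pos: [0.4896, 0.2062, 0.0253]
tool_rot: [3.142, 0.01, 0.001]
contact_force: [-1.5, -1.5, 9.5]
opening: 0.0001
grip_force: 5.1
```

Request:
play_rows(
  series=[
    [0,[0,0,0.03],[0,0,0]],
    [0,[0,0,0],[0,0,0]],
  ],
)

```text
t: 32.3
tool_pos: [0.4898, 0.2063, 0.0249]
tool_rot: [3.142, 0.011, 0.001]
contact_force: [-3.3, -3.7, 15.4]
opening: 0.0001
grip_force: 7.8
```

Request:
play_rows(
  series=[
    [0,[0,0,-0.2],[0,0,0]],
    [0,[0,0,-0.8],[0,0,0]],
    [0,[0,0,-0.9],[0,0,0]],
    [0.5,[0,0,-0.9],[0,0,0]],
    [1,[0,0,-0.4],[0,0,0]],
    [1,[0,0,0],[0,0,0]],
    [1,[0,0,0],[0,0,0]],
  ],
)

```text
t: 33.17
tool_pos: [0.4875, 0.2058, 0.1795]
tool_rot: [3.141, 0.01, -0.007]
contact_force: [-0.4, 0.6, -0.7]
opening: 0.0721
grip_force: 0.0
```

```bash
python3 - <<'E'
from h import *
st(); plan(.4462,.2785,.19,.35)
im,o=grab('scene','s4')
p=w2px(im,o,[[.47,.21,.07]])[0].astype(int)
cv2.imwrite('pics/s4b.png',cv2.resize(im['color'][p[1]-60:p[1]+60,p[0]-80:p[0]+80],(800,600),interpolation=cv2.INTER_CUBIC))
E
```

```text
t 33.17 pos [0.4875 0.2058 0.1795] op 0.0721 F [-0.4  0.6 -0.7]
[[ 1.     0.007 -0.004]
 [ 0.007 -1.    -0.001]
 [-0.004  0.001 -1.   ]]
yaw 0.38 q6 1.82 turn u 0.004 shift u [-0.818 -1.458 -0.21 ] tilt u [0.007 0.031 0.004]
```

Request:
play_rows(
  series=[
    [1,[-0.3,-0.5,0],[0,0,0]],
    [1,[-0.5,-0.7,0],[0,0,0]],
    [1,[0,-0.25,0],[0,0,0]],
    [1,[0,0,0],[0,0,0]],
    [1,[0,0,0],[0,0,0]],
  ],
)

```text
t: 33.85
tool_pos: [0.4488, 0.2776, 0.1816]
tool_rot: [3.141, 0.009, -0.002]
contact_force: [0.5, 0.1, -0.9]
opening: 0.0855
grip_force: 0.0
```

```bash
python3 - <<'E'
from h import *
st(); plan(.4462,.2785,.052,.4)
E
```

```text
t 33.85 pos [0.4488 0.2776 0.1816] op 0.0855 F [ 0.5  0.1 -0.9]
[[ 1.     0.006 -0.001]
 [ 0.006 -1.    -0.001]
 [-0.001  0.001 -1.   ]]
yaw 0.34 q6 1.98 turn u -0.008 shift u [-0.051 -0.018  2.592] tilt u [ 0.007  0.007 -0.008]
```

Request:
play_rows(
  series=[
    [1,[-0.04,-0.02,0.4],[0,0,0]],
    [1,[0,0,0.8],[0,0,0]],
    [1,[0,0,0.8],[0,0,0]],
    [1,[0,0,0.4],[0,0,0]],
    [1,[0,0,0.15],[0,0,0]],
    [1,[0,0,0],[0,0,0]],
    [1,[0,0,0],[0,0,0]],
  ],
)

```text
t: 34.72
tool_pos: [0.4475, 0.2796, 0.056]
tool_rot: [-3.141, -0.01, -0.003]
contact_force: [1.0, 1.4, 0.2]
opening: 0.0857
grip_force: 0.0
```

Request:
play_rows(
  series=[
    [1,[0,0.02,0],[0,0,0]],
    [1,[0,0,0],[0,0,0]],
    [1,[0,0,0],[0,0,0]],
  ],
)

```text
t: 35.1
tool_pos: [0.4467, 0.2784, 0.0551]
tool_rot: [-3.141, -0.01, -0.001]
contact_force: [-1.0, 0.4, -1.0]
opening: 0.0856
grip_force: 0.0
```

Request:
play_rows(
  series=[
    [0.3,[0,0,0],[0,0,0]],
    [0.3,[0,0,0],[0,0,0]],
    [0.3,[0,0,0],[0,0,0]],
    [0.3,[0,0,0],[0,0,0]],
    [0.3,[0,0,0],[0,0,0]],
  ],
  force=50,
)

```text
t: 35.72
tool_pos: [0.4467, 0.2781, 0.0551]
tool_rot: [3.141, 0.01, 0.0]
contact_force: [-1.8, -1.8, 3.7]
opening: 0.0382
grip_force: 50.6
```

Request:
play_rows(
  series=[
    [0.3,[0,0,-0.05],[0,0,0]],
    [0.3,[0,0,-0.3],[0,0,0]],
    [0.3,[0,0,-0.6],[0,0,0]],
    [0.3,[0,0,-0.8],[0,0,0]],
    [0.3,[0,0,-0.8],[0,0,0]],
    [0.3,[0,0,-0.4],[0,0,0]],
    [0.3,[0,0,0],[0,0,0]],
  ],
)

```text
t: 36.6
tool_pos: [0.4475, 0.2788, 0.2043]
tool_rot: [-3.14, -0.011, -0.005]
contact_force: [0.0, -0.2, -2.8]
opening: 0.0383
grip_force: 51.4
```

```bash
python3 - <<'E'
from h import *
st(); im,o=grab('wrist','w7'); a=im['color']
im2,o2=grab('top','top2'); 
b=cv2.resize(im2['color'][120:240,80:400],(800,300),interpolation=cv2.INTER_CUBIC)
c=cv2.resize(a[:,:],(400,300)); d=cv2.resize(load('s4')[0]['color'][220:340,130:290],(400,300),interpolation=cv2.INTER_CUBIC)
cv2.imwrite('pics/m7.png',np.vstack([b,np.hstack([c,d])]))
E
```

```text
t 36.6 pos [0.4475 0.2788 0.2043] op 0.0383 F [ 0.  -0.2 -2.8]
[[ 1.     0.007  0.003]
 [ 0.007 -1.     0.002]
 [ 0.003 -0.002 -1.   ]]
```

View pics/m7.png

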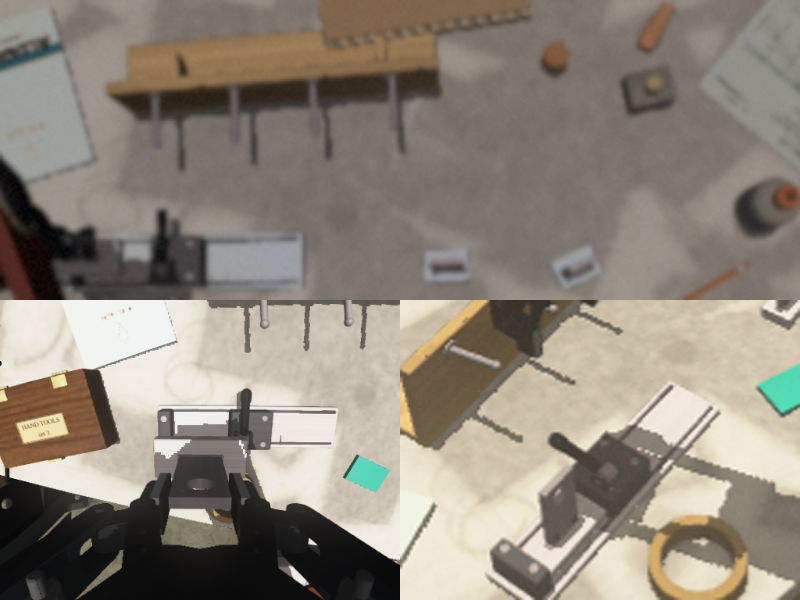

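The lever lies flat towards +x, the stop is in place, the gauge is held and the two short gauges are unmoved. Next I'll hang the long gauge on peg 1.

```bash
python3 - <<'E'
from h import *
plan(.539,.207,.2,3.8)
im,o=load('w7'); t=np.array(o['tool_pos'])
print(px2w(im,o,[(264*1.28,325*1.28-300*1.28),(349*1.28,22*1.28)],.116))
print('eye px pred',w2px(im,o,[t+[-.002+.004,-.0008,.035]])/1.28+[0,300])
E
```

```text
yaw 0.38 q6 1.98 turn u -0.427 shift u [1.767 1.541 0.014] tilt u [ 0.007  0.016 -0.427]
[[0.57830056 0.20949423 0.116     ]
 [0.58544671 0.1137528  0.116     ]]
eye px pred [[199.92716639 481.76440418]]
```

Request:
play_rows(
  series=[
    [0.3,[0,0,0],[0,0,-0.43]],
    [0.3,[0.5,0.4,0],[0,0,0]],
    [0.3,[0.7,0.6,0],[0,0,0]],
    [0.3,[0.5,0.5,0],[0,0,0]],
    [0.3,[0,0,0],[0,0,0]],
    [0.3,[0,0,0],[0,0,0]],
  ],
)

```text
t: 37.45
tool_pos: [0.5351, 0.2091, 0.2001]
tool_rot: [3.139, 0.104, -0.006]
contact_force: [-1.3, 0.5, -2.5]
opening: 0.0384
grip_force: 51.5
```

```bash
python3 - <<'E'
from h import *
st(); plan(.539,.207,.082,3.8)
im,o=grab('wrist','w8'); c=im['color']
cv2.imwrite('pics/w8b.png',cv2.resize(c,(800,600),interpolation=cv2.INTER_CUBIC))
t=np.array(o['tool_pos']); print((w2px(im,o,[[.577,.209,.116],[.5817,.1146,.116]])/.64).round(0).tolist())
E
```

```text
t 37.45 pos [0.5351 0.2091 0.2001] op 0.0384 F [-1.3  0.5 -2.5]
[[ 0.998  0.066 -0.004]
 [ 0.066 -0.998 -0.001]
 [-0.004  0.    -1.   ]]
yaw 3.8 q6 1.75 turn u 0.001 shift u [0.075 0.047 2.363] tilt u [0.002 0.028 0.001]
[[403.0, 213.0], [567.0, 216.0]]
```

View pics/w8b.png

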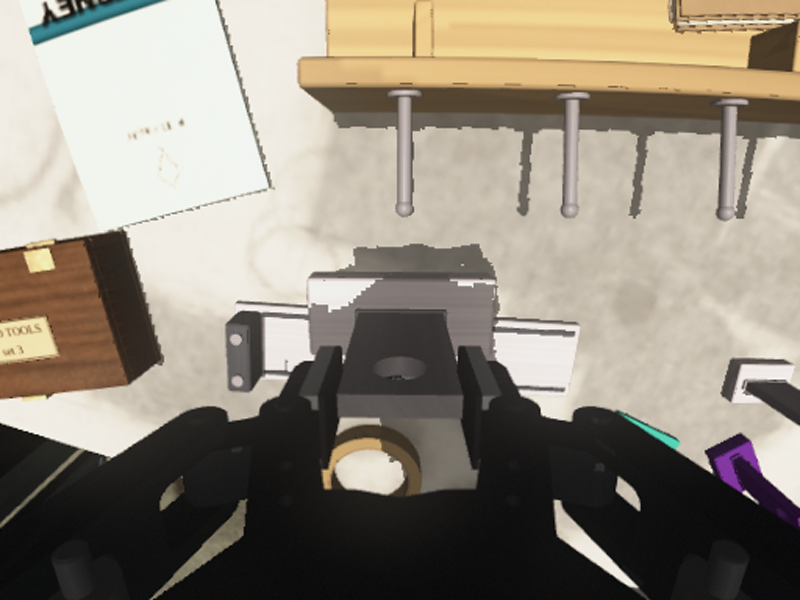

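Peg 1's ball is seen at (404,211), against a prediction of (403,213), and the peg runs straight up the image, so the alignment is good. I'll lower and push on.

Request:
play_rows(
  series=[
    [0.3,[0.06,0.04,0.4],[0,0,0]],
    [0.3,[0,0,0.7],[0,0,0]],
    [0.3,[0,0,0.7],[0,0,0]],
    [0.3,[0,0,0.4],[0,0,0]],
    [0.3,[0,0,0.1],[0,0,0]],
    [0.3,[0,0,0],[0,0,0]],
    [0.3,[0,0,0],[0,0,0]],
  ],
)

```text
t: 38.38
tool_pos: [0.5407, 0.2077, 0.0891]
tool_rot: [-3.139, -0.105, -0.005]
contact_force: [0.2, 0.6, -3.0]
opening: 0.0386
grip_force: 51.5
```

```bash
python3 - <<'E'
from h import *
im,o=load('w8')
print(px2w(im,o,np.array([(404,211),(570,210),(725,212)])*.64,.116), px2w(im,o,np.array([(330,88),(780,100)])*.64,.12))
st(); plan(.539,.207,.081,3.8)
E
```

```text
[[0.57793236 0.20858472 0.116     ]
 [0.58534888 0.11335498 0.116     ]
 [0.59179122 0.01924368 0.116     ]] [[0.64060206 0.25235494 0.12      ]
 [0.65655971 0.00297583 0.12      ]]
t 38.38 pos [0.5407 0.2077 0.0891] op 0.0386 F [ 0.2  0.6 -3. ]
[[ 0.998  0.067  0.003]
 [ 0.067 -0.998  0.001]
 [ 0.003 -0.001 -1.   ]]
yaw 3.82 q6 1.74 turn u 0.003 shift u [-0.036  0.012  0.163] tilt u [-0.004 -0.022  0.003]
```

Request:
play_rows(
  series=[
    [0.3,[0,0.01,0.16],[0,0,0]],
    [0.3,[0,0,0],[0,0,0]],
    [0.3,[0.2,0,0],[0,0,0]],
    [0.3,[0.2,0,0],[0,0,0]],
    [0.3,[0.2,0,0],[0,0,0]],
    [0.3,[0.2,0,0],[0,0,0]],
    [0.3,[0.1,0,0],[0,0,0]],
    [0.3,[0,0,0],[0,0,0]],
  ],
)

```text
t: 39.38
tool_pos: [0.5847, 0.2099, 0.0792]
tool_rot: [3.14, 0.104, -0.0]
contact_force: [-0.2, -0.1, -2.4]
opening: 0.0384
grip_force: 51.5
```

Request:
play_rows(
  series=[
    [0.3,[0.15,0,0.02],[0,0,0]],
    [0.3,[0.15,0,0.03],[0,0,0]],
    [0.3,[0.15,0,0.03],[0,0,0]],
    [0.3,[0.1,0,0.02],[0,0,0]],
    [0.3,[0,0,0],[0,0,0]],
  ],
)

```text
t: 40.0
tool_pos: [0.6121, 0.2117, 0.0741]
tool_rot: [3.14, 0.104, -0.0]
contact_force: [-0.8, 0.5, -2.9]
opening: 0.0387
grip_force: 51.5
```

Request:
play_rows(
  series=[
    [0.3,[0,0,0.04],[0,0,0]],
    [0.3,[0,0,0.02],[0,0,0]],
    [0.3,[0,0,0],[0,0,0]],
  ],
)

```text
t: 40.38
tool_pos: [0.6116, 0.2117, 0.0712]
tool_rot: [3.14, 0.105, -0.001]
contact_force: [-0.2, -0.0, -1.7]
opening: 0.0382
grip_force: 51.5
```

Lower in small steps until the peg carries the load (Fz turns positive).

Request:
play_rows(
  series=[
    [0.3,[0,0,0.03],[0,0,0]],
    [0.3,[0,0,0],[0,0,0]],
  ],
)

```text
t: 40.62
tool_pos: [0.612, 0.2118, 0.0705]
tool_rot: [-3.14, -0.105, -0.001]
contact_force: [-1.1, -0.1, 0.8]
opening: 0.0381
grip_force: 51.9
```

Request:
play_rows(
  series=[
    [0.3,[0,0,0.02],[0,0,0]],
    [0.3,[0,0,0],[0,0,0]],
  ],
)

```text
t: 40.88
tool_pos: [0.6123, 0.2119, 0.0703]
tool_rot: [-3.14, -0.105, -0.001]
contact_force: [-3.7, -0.7, 5.8]
opening: 0.0386
grip_force: 52.3
```

Request:
play_rows(
  series=[
    [0.3,[0,0,-0.015],[0,0,0]],
    [0.5,[0,0,0],[0,0,0]],
    [0.55,[0,0,0],[0,0,0]],
    [0.7,[0,0,0],[0,0,0]],
    [0.8,[0,0,0],[0,0,0]],
    [0.8,[0,0,0],[0,0,0]],
    [0.8,[0,0,0],[0,0,0]],
  ],
)

```text
t: 41.75
tool_pos: [0.6118, 0.2117, 0.0695]
tool_rot: [3.14, 0.105, -0.0]
contact_force: [0.1, 0.5, 0.3]
opening: 0.0681
grip_force: 0.0
```

Request:
play_rows(
  series=[
    [0.8,[0,0,-0.2],[0,0,0]],
    [0.8,[0,0,-0.4],[0,0,0]],
    [0.8,[0,0,-0.8],[0,0,0]],
    [1,[0,0,-0.8],[0,0,0]],
    [1,[0,0,-0.3],[0,0,0]],
    [1,[0,0,0],[0,0,0]],
  ],
)

```text
t: 42.5
tool_pos: [0.6127, 0.2119, 0.1965]
tool_rot: [-3.139, -0.105, -0.005]
contact_force: [1.0, -0.7, 0.0]
opening: 0.0851
grip_force: 0.0
```

```bash
python3 - <<'E'
from h import *
st(); plan(.431,-.134,.19,-1)
im,o=grab('top','top3')
# detect white feet on bench: bright blobs
for fn in ('top0','top3'):
    im,o=load(fn); hsv=cv2.cvtColor(im['color'],cv2.COLOR_BGR2HSV); c=im['color'].astype(int)
    m=((c.min(2)>150)&(c[:,:,0]>=c[:,:,2]-2)).astype(np.uint8); m[:200 if 0 else 160]=0
    n,l,s,ct=cv2.connectedComponentsWithStats(m)
    for i in range(1,n):
        if 40<s[i,4]<600 and 220<ct[i][0]<380 and 160<ct[i][1]<260: print(fn,s[i].tolist(),ct[i].round(1),px2w(im,o,ct[i],.016).round(4).tolist())
E
```

```text
t 42.5 pos [0.6127 0.2119 0.1965] op 0.0851 F [ 1.  -0.7  0. ]
[[ 0.998  0.067  0.003]
 [ 0.067 -0.998  0.001]
 [ 0.003 -0.    -1.   ]]
yaw 3.82 q6 1.72 turn u 0.602 shift u [-3.513  6.98   0.131] tilt u [-0.004 -0.023  0.602]
top3 [301, 219, 16, 10, 73] [308.8 222.9] [[0.4399, -0.2916, 0.016]]
top3 [250, 220, 17, 5, 59] [258.1 221.6] [[0.4469, -0.1327, 0.016]]
```

Request:
play_rows(
  series=[
    [1,[0,0,0],[0,0,0.6]],
    [1,[-0.3,0.6,0],[0,0,0]],
    [1,[-0.42,0.84,0],[0,0,0]],
    [1,[-0.42,0.84,0],[0,0,0]],
    [1,[-0.42,0.84,0],[0,0,0]],
    [1,[-0.42,0.84,0],[0,0,0]],
    [1,[-0.42,0.84,0],[0,0,0]],
    [1,[-0.42,0.84,0],[0,0,0]],
  ],
)

```text
t: 43.55
tool_pos: [0.4639, -0.0686, 0.1918]
tool_rot: [-3.14, 0.026, 0.006]
contact_force: [-0.1, 0.0, -0.0]
opening: 0.0852
grip_force: 0.0
```

Request:
play_rows(
  series=[
    [1,[-0.42,0.84,0],[0,0,0]],
    [1,[-0.2,0.5,0],[0,0,0]],
    [1,[0,0,0],[0,0,0]],
    [1,[0,0,0],[0,0,0]],
  ],
)

```text
t: 44.05
tool_pos: [0.4335, -0.1335, 0.1931]
tool_rot: [-3.14, 0.027, 0.003]
contact_force: [-0.3, 0.1, 0.2]
opening: 0.0854
grip_force: 0.0
```

```bash
cat > foot.py <<'E'
from h import *
def foot(fn,exp,half=.045):
    "find white/grey foot near exp by fitting a 56x40 rect: maximise edge agreement over x,y,yaw"
    im,o=load(fn); g=cv2.GaussianBlur(cv2.cvtColor(im['color'],cv2.COLOR_BGR2GRAY),(3,3),0).astype(np.float32)
    from scipy.optimize import minimize
    gx,gy=cv2.Sobel(g,5,1,0),cv2.Sobel(g,5,0,1); E=cv2.GaussianBlur(np.hypot(gx,gy),(0,0),1.2)
    s=np.linspace(-1,1,41); a,b=.020,.028
    base=np.concatenate([np.c_[s*0+sx*a,s*b] for sx in(-1,1)]+[np.c_[s*a,s*0+sy*b] for sy in(-1,1)])
    def cost(p):
        c,q=np.cos(p[2]),np.sin(p[2]); P=base@np.array([[c,q],[-q,c]])+p[:2]
        P=np.c_[P,np.full(len(P),.016)]; uv=w2px(im,o,P).astype(np.float32)
        return -np.minimum(cv2.remap(E,uv[:,:1],uv[:,1:],1),150).mean()
    best=min((cost((exp[0]+i,exp[1]+j,np.radians(exp[2]+k))),exp[0]+i,exp[1]+j,exp[2]+k) for i in np.arange(-.02,.021,.004) for j in np.arange(-.02,.021,.004) for k in range(-12,13,4))
    r=minimize(lambda p:cost((p[0],p[1],p[2]*10)),[best[1],best[2],np.radians(best[3])/10],method='Nelder-Mead',options=dict(initial_simplex=[[best[1],best[2],np.radians(best[3])/10]+d for d in np.vstack([np.zeros(3),np.eye(3)*.003])]))
    p=r.x; print('foot',p[:2].round(4),np.degrees(p[2]*10).round(2),'score',round(-r.fun,1)); return p[0],p[1],np.degrees(p[2]*10)
E
python3 - <<'E'
from foot import *
st(); grab('wrist','w9'); p=foot('w9',(.432,-.134,-1)); plan(p[0],p[1],.048,p[2])
E
```

```text
t 44.05 pos [ 0.4335 -0.1335  0.1931] op 0.0854 F [-0.3  0.1  0.2]
[[ 1.    -0.017 -0.002]
 [-0.017 -1.     0.002]
 [-0.002 -0.002 -1.   ]]
foot [ 0.4395 -0.1341] 3.12 score 85.0
yaw -0.93 q6 1.12 turn u -0.506 shift u [0.114 0.022 2.909] tilt u [-0.009  0.012 -0.506]
```

```bash
python3 - <<'E'
from h import *
im,o=load('w9'); g=cv2.cvtColor(im['color'],cv2.COLOR_BGR2GRAY)
c=w2px(im,o,[[.4365,-.134,.016]])[0]; print(c)
print(w2px(im,o,[[.4365+a,-.134+b,.016] for a,b in((.02,.028),(.02,-.028),(-.02,-.028),(-.02,.028))]).round(1).tolist())
x,y=c.astype(int)
print('cols',x-64,'step4; rows',y-48)
for r in range(y-48,y+48,3): print(r,' '.join('%3d'%v for v in g[r,x-64:x+65:4]))
E
```

```text
[255.6245659  160.64134876]
[[232.3, 144.8], [278.4, 144.1], [278.3, 176.1], [233.5, 176.8]]
cols 191 step4; rows 112
112 178 180 178 177 177 179 188 192 198 201 196 183 179 176 172 169 175 178 178 173 171 171 176 177 176 174 172 175 174 175 177 178 177
115 178 180 176 177 180 175 173 184 196 203 199 189 190 186 178 171 172 173 174 169 170 174 176 175 174 175 173 173 176 176 176 177 174
118 180 178 180 180 181 175 167 175 188 201 199 198 199 195 188 182 180 176 172 168 168 174 174 169 168 176 176 170 176 178 176 174 170
121 181 176 179 180 179 179 173 174 182 196 201 202 202 199 196 195 191 184 181 175 174 173 171 173 170 181 177 168 173 178 176 174 171
124 180 177 178 180 180 178 174 174 177 186 196 201 204 200 200 201 200 197 192 186 182 179 175 174 173 184 178 169 173 179 176 172 170
127 180 178 178 176 176 178 175 176 176 177 188 198 203 200 199 202 199 198 197 196 190 187 185 180 179 182 174 171 174 178 175 170 168
130 180 180 180 177 174 178 180 178 177 169 178 188 195 197 197 200 201 198 198 198 195 194 191 189 188 184 175 171 176 175 174 170 170
133 179 176 178 175 174 178 17
[... 2669 characters left out ...]
 100 106 108 109 110
193 172 175 180 176 177 178 182 176  99  85  85  84  83  85  82  83  82  81  79  80  82  80  82  82  83  85  93  96  99 105 107 109 110
196 173 173 178 178 178 176 176 177  97  84  83  82  80  81  79  80  82  82  79  79  79  79  81  82  81  85  93  96  99 106 108 110 110
199 175 172 172 173 176 172 169 171  84  84  83  84  80  81  81  78  81  81  80  80  79  79  79  80  81  88  97 100 103 106 108 110 111
202  62 166 173 171 172 173 170 171  85  84  86  84  80  79  82  79  81  81  80  79  80  80  80  83  88  96 100 101 106 109 111 110 112
205 156 140  61 164 170 170 169  99  86  83  87  84  81  81  82  80  79  35  52  80  80  81  86  89  96 101 101 104 108 110 111 111 114
```

Request:
play_rows(
  series=[
    [1,[0,0,0],[0,0,-0.42]],
    [1,[0.05,0.01,0.5],[0,0,0]],
    [1,[0,0,0.8],[0,0,0]],
    [1,[0,0,0.8],[0,0,0]],
    [1,[0,0,0.6],[0,0,0]],
    [1,[0,0,0.24],[0,0,0]],
    [1,[0,0,0],[0,0,0]],
    [1,[0,0,0],[0,0,0]],
  ],
)

```text
t: 45.1
tool_pos: [0.4377, -0.135, 0.0492]
tool_rot: [3.14, 0.066, 0.004]
contact_force: [-0.0, -0.4, 0.7]
opening: 0.0855
grip_force: 0.0
```

Request:
play_rows(
  series=[
    [0.3,[0,0,0],[0,0,0]],
    [0.3,[0,0,0],[0,0,0]],
    [0.3,[0,0,0],[0,0,0]],
    [0.3,[0,0,0],[0,0,0]],
    [0.3,[0,0,0],[0,0,0]],
    [0.3,[0,0,0],[0,0,0]],
  ],
)

```text
t: 45.85
tool_pos: [0.437, -0.1348, 0.0485]
tool_rot: [3.141, 0.065, 0.002]
contact_force: [-0.9, 1.6, 5.0]
opening: 0.0385
grip_force: 50.3
```

Request:
play_rows(
  series=[
    [0.3,[0,0,-0.1],[0,0,0]],
    [0.3,[0,0,-0.5],[0,0,0]],
    [0.3,[0,0,-0.8],[0,0,0]],
    [0.3,[0,0,-0.8],[0,0,0]],
    [0.3,[0,0,-0.8],[0,0,0]],
    [0.3,[0,0,-0.1],[0,0,-0.2]],
    [0.3,[0,0,0],[0,0,0]],
  ],
)

```text
t: 46.72
tool_pos: [0.4359, -0.1345, 0.2013]
tool_rot: [-3.139, -0.109, 0.002]
contact_force: [0.3, -0.1, -1.7]
opening: 0.0379
grip_force: 50.6
```

```bash
python3 - <<'E'
from h import *
st(); plan(.5518,.0173,.2,3.9)
E
```

```text
t 46.73 pos [ 0.4359 -0.1345  0.2013] op 0.0379 F [ 0.3 -0.1 -1.7]
[[ 0.998  0.07  -0.001]
 [ 0.07  -0.998  0.001]
 [-0.001 -0.001 -1.   ]]
yaw 3.99 q6 1.04 turn u 0.011 shift u [ 2.52  -2.871  0.026] tilt u [-0.005  0.01   0.011]
```

Request:
play_rows(
  series=[
    [0.3,[0.3,-0.4,0],[0,0,0]],
    [0.3,[0.6,-0.7,0],[0,0,0]],
    [0.3,[0.6,-0.7,0],[0,0,0]],
    [0.3,[0.6,-0.7,0],[0,0,0]],
    [0.3,[0.42,-0.37,0],[0,0,0]],
    [0.3,[0,0,0],[0,0,0]],
    [0.3,[0,0,0],[0,0,0]],
  ],
)

```text
t: 47.6
tool_pos: [0.5508, 0.017, 0.2003]
tool_rot: [-3.14, -0.109, 0.006]
contact_force: [-0.8, -0.6, -2.1]
opening: 0.038
grip_force: 50.8
```

```bash
python3 - <<'E'
from h import *
st(); plan(.5518,.0173,.0845,3.9)
im,o=grab('wrist','w10'); g=cv2.cvtColor(im['color'],cv2.COLOR_BGR2GRAY)
x,y=w2px(im,o,[[.5918,.0192,.116]])[0]; print('ball3 pred',x,y)
x,y=int(x),int(y)
for r in range(y-24,y+14,3): print(r,' '.join('%3d'%v for v in g[r,x-20:x+21:2]))
t=np.array(o['tool_pos']); m=R.from_rotvec(o['tool_rot']).as_matrix()
print('tang top pred', w2px(im,o,[t+m@[a,b,-.0515] for a,b in((.004,.02),(.004,-.02),(-.004,.02))]).round(1).tolist())
for r in range(228,268,2): print(r,' '.join('%3d'%v for v in g[r,212:300:4]))
E
```

```text
t 47.6 pos [0.5508 0.017  0.2003] op 0.038 F [-0.8 -0.6 -2.1]
[[ 0.998  0.069 -0.004]
 [ 0.069 -0.998 -0.   ]
 [-0.004 -0.    -1.   ]]
yaw 3.97 q6 1.4 turn u 0.009 shift u [ 0.02  -0.005  2.316] tilt u [-0.002  0.028  0.009]
ball3 pred 255.57786976278706 136.86346883342577
112 206 204 206 206 208 209 207 204 157 175 208 193 150 110 205 201 203 206 205 207 208
115 206 206 207 209 211 209 205 207 162 174 212 191 149 110 207 206 205 203 204 205 206
118 213 211 209 210 213 207 202 207 147 174 211 192 148 109 207 204 204 204 206 207 208
121 211 211 211 210 208 203 202 206 141 174 219 193 148 110 201 203 202 204 206 209 209
124 210 211 210 207 205 202 202 204 141 176 218 192 148 110 201 203 204 205 208 211 212
127 208 206 206 206 205 203 199 200 140 176 219 191 147 109 206 207 207 208 209 212 213
130 206 206 208 208 208 204 200 198 140 176 220 192 145 107 203 204 206 207 206 207 210
133 204 204 206 207 208 206 202 198 130 159 186 167 131 108 206 204 204 204 204 205 206
136 202 202 202 201 202 202 202 199 149 186 213 187 160 107 201 205 202 201 203 204 204
139 202 199 197 196 200 200 201 20
[... 1520 characters left out ...]
  96  97  96  93  95  95  93  93  92  94  93  95  94  30
254  37  53  96  93  94  95  97  96  96  96  95  93  95  93  93  93  93  92  94  94  95  29
256  36  51  96  94  93  95  94  96  96  96  95  94  93  94  94  92  93  93  95  92  95  28
258  35  34 108 114 106 164 151 149 145 145 147 148 146 147 150 149 147 147  95  94  66  28
260  34  33 117 127 121 206 187 186 199 200 205 209 205 208 213 207 203 201  98  96  60  28
262  34  33 126 126 119 112 101  98 170 181 185 205 206 208 211 203 201 200  96  96  92  28
264  33  32 126 125 121 112 103  98  94  96  96  94 182 178 209 201 200 198  94  94  91  28
266  33  31 126 123 120 112 103  97  96  95  93  94  98  49  88 173 171 196  95  94  94  27
```

Request:
play_rows(
  series=[
    [0.3,[0.02,0,0.4],[0,0,0]],
    [0.3,[0,0,0.7],[0,0,0]],
    [0.3,[0,0,0.7],[0,0,0]],
    [0.3,[0,0,0.4],[0,0,0]],
    [0.3,[0,0,0.12],[0,0,0]],
    [0.3,[0,0,0],[0,0,0]],
    [0.3,[0,0,0],[0,0,0]],
  ],
)

```text
t: 48.52
tool_pos: [0.5544, 0.0171, 0.0883]
tool_rot: [3.139, 0.109, 0.005]
contact_force: [0.1, -0.7, -1.3]
opening: 0.0379
grip_force: 50.8
```

```bash
python3 - <<'E'
from h import *
st(); plan(.5518,.0173,.0845,3.9)
E
```

```text
t 48.52 pos [0.5544 0.0171 0.0883] op 0.0379 F [ 0.1 -0.7 -1.3]
[[ 0.998  0.069  0.003]
 [ 0.069 -0.998 -0.   ]
 [ 0.003  0.001 -1.   ]]
yaw 3.98 q6 1.4 turn u 0.01 shift u [-0.052 -0.007  0.076] tilt u [ 0.004 -0.021  0.01 ]
```

Request:
play_rows(
  series=[
    [0.3,[0,-0.01,0.07],[0,0,0]],
    [0.3,[0.1,0,0],[0,0,0]],
    [0.3,[0.2,0,0],[0,0,0]],
    [0.3,[0.2,0,0],[0,0,0]],
    [0.3,[0.2,0,0],[0,0,0]],
    [0.3,[0.15,0,0],[0,0,0]],
    [0.3,[0,0,0],[0,0,0]],
  ],
)

```text
t: 49.4
tool_pos: [0.596, 0.0208, 0.083]
tool_rot: [-3.14, -0.109, 0.0]
contact_force: [0.8, 0.7, -0.6]
opening: 0.0382
grip_force: 50.8
```

Request:
play_rows(
  series=[
    [0.3,[0.15,0,0.02],[0,0,0]],
    [0.3,[0.15,0,0.03],[0,0,0]],
    [0.3,[0.15,0,0.03],[0,0,0]],
    [0.3,[0.1,0,0.02],[0,0,0]],
    [0.3,[0,0,0],[0,0,0]],
  ],
)

```text
t: 50.02
tool_pos: [0.6232, 0.0227, 0.0778]
tool_rot: [-3.14, -0.109, 0.001]
contact_force: [0.6, 0.5, -1.9]
opening: 0.0382
grip_force: 50.8
```

Request:
play_rows(
  series=[
    [0.3,[0,0,0.04],[0,0,0]],
    [0.3,[0,0,0.03],[0,0,0]],
    [0.3,[0,0,0],[0,0,0]],
  ],
)

```text
t: 50.4
tool_pos: [0.6226, 0.0227, 0.0743]
tool_rot: [-3.14, -0.109, 0.001]
contact_force: [0.0, -0.4, -1.7]
opening: 0.0384
grip_force: 50.8
```

Request:
play_rows(
  series=[
    [0.3,[0,0,0.03],[0,0,0]],
    [0.3,[0,0,0],[0,0,0]],
  ],
)

```text
t: 50.65
tool_pos: [0.6231, 0.0226, 0.0736]
tool_rot: [3.14, 0.109, 0.001]
contact_force: [-1.8, 0.0, 0.7]
opening: 0.0384
grip_force: 51.0
```

Request:
play_rows(
  series=[
    [0.3,[0,0,0.02],[0,0,0]],
    [0.3,[0,0,0],[0,0,0]],
  ],
)

```text
t: 50.9
tool_pos: [0.6233, 0.0226, 0.0732]
tool_rot: [3.14, 0.109, 0.001]
contact_force: [-2.7, 0.0, 4.6]
opening: 0.0381
grip_force: 51.4
```

Resting on the peg, so I'll release it, then go to the other short gauge.

Request:
play_rows(
  series=[
    [0.3,[0,0,-0.015],[0,0,0]],
    [0.5,[0,0,0],[0,0,0]],
    [0.55,[0,0,0],[0,0,0]],
    [0.7,[0,0,0],[0,0,0]],
    [0.8,[0,0,0],[0,0,0]],
    [0.8,[0,0,0],[0,0,0]],
    [0.8,[0,0,0],[0,0,0]],
  ],
)

```text
t: 51.78
tool_pos: [0.623, 0.0226, 0.0728]
tool_rot: [-3.14, -0.109, -0.0]
contact_force: [0.1, 0.5, 0.1]
opening: 0.0683
grip_force: 0.0
```

Request:
play_rows(
  series=[
    [0.8,[0,0,-0.2],[0,0,0]],
    [0.8,[0,0,-0.4],[0,0,0]],
    [0.8,[0,0,-0.8],[0,0,0]],
    [1,[0,0,-0.8],[0,0,0]],
    [1,[0,0,-0.2],[0,0,0]],
    [1,[0,0,0],[0,0,0]],
  ],
)

```text
t: 52.52
tool_pos: [0.6236, 0.0226, 0.1944]
tool_rot: [3.139, 0.109, 0.004]
contact_force: [-0.3, -0.9, -0.9]
opening: 0.0853
grip_force: 0.0
```

```bash
python3 - <<'E'
from h import *
st(); plan(.432,-.297,.19,26.3)
im,o=grab('top','top4'); a,_=load('top3'); 
d=np.abs(im['color'].astype(int)-a['color']).max(2); d=cv2.GaussianBlur(d.astype(np.uint8),(5,5),0)
n,l,s,ct=cv2.connectedComponentsWithStats((d>25).astype(np.uint8))
for i in range(1,n):
    if s[i,4]>25: print(s[i].tolist(),ct[i].round(0))
E
```

```text
t 52.52 pos [0.6236 0.0226 0.1944] op 0.0853 F [-0.3 -0.9 -0.9]
[[ 0.998  0.069  0.003]
 [ 0.069 -0.998 -0.   ]
 [ 0.003  0.    -1.   ]]
yaw 3.98 q6 1.42 turn u -2.79 shift u [-6.267  4.033  0.088] tilt u [ 0.006 -0.017 -2.79 ]
[60, 102, 177, 282, 32702] [148. 231.]
[301, 218, 24, 17, 226] [312. 226.]
[250, 220, 17, 13, 148] [257. 227.]
[202, 318, 22, 28, 467] [213. 330.]
[238, 352, 7, 6, 28] [241. 355.]
```

```bash
python3 - <<'E'
from h import *
for f in('top3','top4'):
    g=cv2.cvtColor(load(f)[0]['color'],cv2.COLOR_BGR2GRAY); print(f)
    for r in range(200,256,3): print(r,' '.join('%3d'%v for v in g[r,270:350:3]))
E
```

```text
top3
200 129 129 131 133 131 129 127 130 133 132 133 125 127 128 129 130 133 131 131 132 142 157 160 157 150 140 134
203 130 131 134 128 129 131 130 133 131 131 132 128 131 126 128 131 131 131 132 137 149 154 158 162 157 148 141
206 131 131 130 129 131 127 128 129 132 131 131 127 129 131 129 135 130 131 133 142 154 158 160 160 159 151 145
209 131 130 130 132 132 129 130 130 133 130 131 128 130 131 132 132 127 132 134 142 156 159 158 161 159 154 145
212 128 133 128 132 128 127 128 131 130 133 130 130 135 132 131 129 132 134 134 148 159 158 161 162 161 156 149
215 139 135 130 130 126 128 130 129 128 129 129 132 135 134 131 129 135 135 140 152 158 159 162 161 163 159 154
218 144 139 131 130 126 128 129 129 130 130 131 129 131 131 137 151 132 136 143 158 160 163 161 164 162 162 157
221 143 134 131 128 127 127 130 127 126 129 130 129 143 164 173 170 132 136 150 158 161 162 163 162 164 163 158
224 143 137 132 130 128 130 128 127 127 126 135 164 172 171 154 138 142 138 155 159 161 160 164 161 161 160 157
227 146 145 143 140 137 129 130 128 125 127 128 162 113 134 117 102 160 144 159 161 160
[... 2465 characters left out ...]
 166 164 161 158 143 137 140
239 131 137 148 155 159 163 161 159 159 156 160 158 155 155 148 142 155 159 159 163 164 164 160 158 147 142 143
242 129 135 146 156 162 161 164 163 164 162 163 162 158 162 161 158 159 159 164 164 164 165 162 160 153 144 118
245 136 146 155 161 164 164 164 165 164 165 166 162 164 161 164 164 159 161 162 166 167 165 165 158 136 124 130
248 145 154 159 163 165 166 165 167 165 165 166 163 163 164 165 163 163 162 164 165 165 166 148 121 138 153 145
251 154 160 163 166 164 165 166 166 166 165 166 167 166 167 166 165 164 163 161 167 165 149 129 155 163 161 157
254 158 162 164 165 164 164 165 167 166 166 165 167 167 167 166 165 166 167 165 165 164 161 165 166 163 165 163
```

```bash
python3 - <<'E'
from h import *
plan(.433,-.313,.19,28)
E
```

```text
yaw 3.98 q6 1.42 turn u -3.002 shift u [-6.501  4.147  0.049] tilt u [-1.000e-03  3.000e-03 -3.002e+00]
```

Request:
play_rows(
  series=[
    [1,[0,0,0],[0,0,-0.6]],
    [1,[0,0,0],[0,0,-0.9]],
    [1,[0,0,0],[0,0,-0.9]],
    [1,[0,0,0],[0,0,-0.6]],
    [1,[0,0,0],[0,0,0]],
  ],
)

```text
t: 53.2
tool_pos: [0.6218, 0.0227, 0.1904]
tool_rot: [-3.048, -0.758, 0.006]
contact_force: [-0.1, 0.6, 0.2]
opening: 0.085
grip_force: 0.0
```

Request:
play_rows(
  series=[
    [1,[-0.4,0.25,0],[0,0,0]],
    [1,[-0.75,0.48,0],[0,0,0]],
    [1,[-0.75,0.48,0],[0,0,0]],
    [1,[-0.75,0.48,0],[0,0,0]],
    [1,[-0.75,0.48,0],[0,0,0]],
    [1,[-0.75,0.48,0],[0,0,0]],
    [1,[-0.75,0.48,0],[0,0,0]],
    [1,[-0.75,0.48,0],[0,0,0]],
  ],
)

```text
t: 54.2
tool_pos: [0.4561, -0.2708, 0.1923]
tool_rot: [-3.049, -0.757, 0.001]
contact_force: [-0.2, -0.3, 0.8]
opening: 0.0851
grip_force: 0.0
```

Request:
play_rows(
  series=[
    [1,[-0.6,0.4,0],[0,0,0]],
    [1,[-0.2,0.14,0],[0,0,0]],
    [1,[0,0,0],[0,0,0]],
    [1,[0,0,0],[0,0,0]],
  ],
)

```text
t: 54.7
tool_pos: [0.4357, -0.3111, 0.1926]
tool_rot: [-3.048, -0.76, -0.0]
contact_force: [0.1, -0.5, -0.3]
opening: 0.0852
grip_force: 0.0
```

```bash
python3 - <<'E'
from foot import *
st(); im,o=grab('wrist','w11'); p=foot('w11',(.435,-.313,28)); plan(p[0],p[1],.048,p[2])
g=cv2.cvtColor(im['color'],cv2.COLOR_BGR2GRAY)
print(w2px(im,o,[[.435,-.313,.016]]))
for r in range(130,190,3): print(r,' '.join('%3d'%v for v in g[r,200:320:4]))
E
```

```text
t 54.7 pos [ 0.4357 -0.3111  0.1926] op 0.0852 F [ 0.1 -0.5 -0.3]
[[ 0.883  0.47  -0.   ]
 [ 0.47  -0.883  0.001]
 [ 0.    -0.001 -1.   ]]
foot [ 0.4366 -0.3188] 16.77 score 72.7
yaw 28.05 q6 0.32 turn u 1.41 shift u [-0.031  0.155  2.893] tilt u [-3.00e-03 -1.00e-03  1.41e+00]
[[255.91231394 164.36634699]]
130 164 166 167 166 163 168 168 171 171 169 174 171 175 180 175 175 175 175 172 174 177 170 167 168 180 179 177 177 185 193
133 167 164 166 165 165 168 169 170 170 169 169 167 176 177 175 175 173 166 166 175 175 172 167 176 180 181 181 186 196 201
136 172 169 167 164 164 166 168 172 173 169 164 169 172 174 172 170 170 165 169 178 174 170 174 179 178 180 185 194 202 206
139 174 168 165 160 162 164 167 173 176 167 163 172 172 167 171 169 169 165 171 176 173 171 177 177 180 178 184 199 210 210
142 171 169 164 162 162 162 166 171 175 169 162 168 174 169 171 163 168 168 169 175 172 175 175 176 177 173 190 204 211 212
145 171 170 169 171 168 167 171 170 174 164 165 167 168 167 170 169 172 175 173 175 173 177 177 174 176 187 201 205 210 211
148 171 168 172 174 174 167 170 170 174 168 167
[... 988 characters left out ...]
 113  55  55  55  54  55  55  56  56  56 125 108 109 109 215 215 216 217 216 215
175 108 107 107 105 104 102  99  93  88  88 111  54  54  54  54  54  53  55  56  57 112 106 108 109 109 214 112 111 217 217
178 109 108 108 107 104 102 100  95  90  87 113  53  54  53  61  73  64  55  55  56  84 106 107 108 110 110 112 112 215 215
181 111 110 109 107 105 101 101 100  93  88 111  54  53  53  73  81  75  69  55  56  58 107 108 108 109 112 112 112 216 216
184 110 111 109 107 106 104 104 102  98  88 111  53  54  53  52  53  53  53  55  54  58 107 107 108 108 111 110 112 215 217
187 111 110 108 106 107 106 105 104 100  92  87  83  84  84  85  83  83  83  83  84  87 107 106 109 110 109 110 111 216 217
```

```bash
python3 - <<'E'
from h import *
im,o=load('w11'); m=R.from_rotvec(o['tool_rot']).as_matrix()
P=px2w(im,o,[(239,155.7),(283,155.7),(260.5,168)],.016)
L=(P-o['tool_pos'])@m; print((L*1000).round(1))
# same for w9 check
im,o=load('w9'); m=R.from_rotvec(o['tool_rot']).as_matrix(); print(((px2w(im,o,[(255.5,145.5),(256,157)],.016)-o['tool_pos'])@m*1000).round(1))
E
```

```text
[[  9.2 -19.3 176.6]
 [  9.3  34.6 176.6]
 [ -6.1   7.1 176.6]]
[[ 22.1   0.6 177.1]
 [  8.    1.2 177.1]]
```

Request:
play_rows(
  series=[
    [1,[-0.21,0.15,0],[0,0,0]],
    [1,[0,0,0.5],[0,0,0]],
    [1,[0,0,0.8],[0,0,0]],
    [1,[0,0,0.8],[0,0,0]],
    [1,[0,0,0.6],[0,0,0]],
    [1,[0,0,0.22],[0,0,0]],
    [1,[0,0,0],[0,0,0]],
    [1,[0,0,0],[0,0,0]],
  ],
)

```text
t: 55.75
tool_pos: [0.4307, -0.3245, 0.0486]
tool_rot: [3.046, 0.759, 0.002]
contact_force: [0.3, 0.1, 0.6]
opening: 0.085
grip_force: 0.0
```

Request:
play_rows(
  series=[
    [0.3,[0,0,0],[0,0,0]],
    [0.3,[0,0,0],[0,0,0]],
    [0.3,[0,0,0],[0,0,0]],
    [0.3,[0,0,0],[0,0,0]],
    [0.3,[0,0,0],[0,0,0]],
    [0.3,[0,0,0],[0,0,0]],
  ],
)

```text
t: 56.5
tool_pos: [0.4301, -0.3236, 0.0478]
tool_rot: [3.048, 0.759, 0.001]
contact_force: [-0.8, 2.8, 6.4]
opening: 0.0381
grip_force: 50.1
```

Request:
play_rows(
  series=[
    [0.3,[0,0,-0.1],[0,0,0]],
    [0.3,[0,0,-0.5],[0,0,0]],
    [0.3,[0,0,-0.8],[0,0,0]],
    [0.3,[0,0,-0.8],[0,0,0]],
    [0.3,[0,0,-0.8],[0,0,0]],
    [0.3,[0,0,-0.1],[0,0,0]],
    [0.3,[0,0,0],[0,0,0]],
  ],
)

```text
t: 57.38
tool_pos: [0.4293, -0.3231, 0.2006]
tool_rot: [-3.047, -0.759, 0.001]
contact_force: [0.0, -0.5, -2.3]
opening: 0.0382
grip_force: 50.6
```

Request:
play_rows(
  series=[
    [0.3,[0,0,0],[0,0,0.5]],
    [0.3,[0,0,0],[0,0,0.8]],
    [0.3,[0,0,0],[0,0,0.8]],
    [0.3,[0,0,0],[0,0,0.6]],
    [0.3,[0,0,0],[0,0,0.3]],
    [0.3,[0,0,0],[0,0,0]],
  ],
)

```text
t: 58.12
tool_pos: [0.4287, -0.3225, 0.1988]
tool_rot: [-3.136, -0.11, 0.005]
contact_force: [-0.3, -0.2, -2.1]
opening: 0.0383
grip_force: 50.6
```

```bash
python3 - <<'E'
from h import *
st(); plan(.5585,-.0777,.2,3.9)
E
```

```text
t 58.12 pos [ 0.4287 -0.3225  0.1988] op 0.0383 F [-0.3 -0.2 -2.1]
[[ 0.998  0.07  -0.003]
 [ 0.07  -0.998  0.003]
 [-0.003 -0.003 -1.   ]]
yaw 4.0 q6 0.72 turn u 0.013 shift u [ 2.923 -4.708 -0.023] tilt u [-0.025  0.022  0.013]
```

Request:
play_rows(
  series=[
    [0.3,[0.25,-0.4,0],[0,0,0]],
    [0.3,[0.5,-0.8,0],[0,0,0]],
    [0.3,[0.5,-0.8,0],[0,0,0]],
    [0.3,[0.5,-0.8,0],[0,0,0]],
    [0.3,[0.5,-0.8,0],[0,0,0]],
    [0.3,[0.5,-0.8,0],[0,0,0]],
    [0.3,[0.17,-0.31,0],[0,0,0]],
    [0.3,[0,0,0],[0,0,0]],
  ],
)

```text
t: 59.12
tool_pos: [0.5586, -0.0778, 0.2006]
tool_rot: [-3.14, -0.112, 0.003]
contact_force: [-0.4, -0.8, -1.4]
opening: 0.0382
grip_force: 50.8
```

```bash
python3 - <<'E'
from h import *
st(); plan(.5585,-.077,.084,3.9)
im,o=grab('wrist','w12'); g=cv2.cvtColor(im['color'],cv2.COLOR_BGR2GRAY)
x,y=w2px(im,o,[[.5985,-.075,.116]])[0]; print('ball4 pred',x,y)
x,y=int(x),int(y)
for r in range(y-21,y+14,3): print(r,' '.join('%3d'%v for v in g[r,x-20:x+21:2]))
t=np.array(o['tool_pos']); m=R.from_rotvec(o['tool_rot']).as_matrix()
print('tang top pred', w2px(im,o,[t+m@[a,b,-.052] for a,b in((.004,.02),(.004,-.02),(-.004,.02))]).round(1).tolist())
for r in range(226,262,2): print(r,' '.join('%3d'%v for v in g[r,212:300:4]))
E
```

```text
t 59.12 pos [ 0.5586 -0.0778  0.2006] op 0.0382 F [-0.4 -0.8 -1.4]
[[ 0.997  0.071 -0.002]
 [ 0.071 -0.997 -0.   ]
 [-0.002 -0.    -1.   ]]
yaw 4.1 q6 1.23 turn u 0.025 shift u [-1.000e-03 -1.700e-02  2.332e+00] tilt u [-0.001  0.015  0.025]
ball4 pred 254.87910217196375 138.17266119770767
117 213 215 216 218 213 210 212 214 215 152 192 212 179 104 210 231 227 222 218 216 214
120 215 214 215 212 210 209 212 215 216 154 192 212 179 102 229 229 225 222 218 219 218
123 216 213 212 210 208 210 211 212 214 153 192 212 178 113 227 226 222 221 224 229 229
126 213 212 210 209 210 210 212 214 215 151 193 212 178 117 224 221 219 216 218 222 225
129 211 210 208 207 210 212 212 214 216 151 193 211 176 113 217 219 220 220 221 220 220
132 208 209 209 210 212 213 210 213 216 153 193 212 176 110 210 212 217 220 224 225 225
135 200 202 205 208 210 213 214 216 220 141 177 189 166 106 113 211 215 220 221 222 222
138 210 209 207 206 208 210 217 221 148 171 130 200 176 136 205 207 213 218 217 217 219
141 211 210 207 202 197 198 209 221 160 169 193 192 174 123 201 206 207 209 211 213 218
144 211 210 208 2
[... 1265 characters left out ...]
  97  97  95  97  95  94  94  96  96  97  94  97  97  30
248  35  87  95  95  97  97  97  97  98  98  96  95  96  96  95  96  94  98  94  97  95  30
250  34  86  95  94  96  96  98  97  98  97  96  95  96  96  94  94  95  95  95  96  96  31
252  32  84  96  94  94  96  97  96  97  97  97  96  97  95  95  93  95  95  97  95  95  30
254  32  83  97  94  93  95  95  97  96  98  97  97  94  95  96  94  95  95  96  94  95  31
256  31  72  94  95  93 124 132 131 130 131 131 129 126 130 129 145  95  97  97 100  69  29
258  30  29  85  98  98  95 193 204 205 208 207 205 205 210 208 187  99  98 101 203  98  30
260  30  28  93  97 102  97 100 175 206 211 210 208 210 210 211 102  99  96  99 203 115  30
```

Request:
play_rows(
  series=[
    [0.3,[0,-0.015,0.4],[0,0,0]],
    [0.3,[0,0,0.7],[0,0,0]],
    [0.3,[0,0,0.7],[0,0,0]],
    [0.3,[0,0,0.4],[0,0,0]],
    [0.3,[0,0,0.13],[0,0,0]],
    [0.3,[0,0,0],[0,0,0]],
    [0.3,[0,0,0],[0,0,0]],
  ],
)

```text
t: 60.05
tool_pos: [0.5602, -0.078, 0.0871]
tool_rot: [3.139, 0.109, 0.005]
contact_force: [-0.1, -1.2, -1.3]
opening: 0.0382
grip_force: 50.8
```

```bash
python3 - <<'E'
from h import *
st(); plan(.5585,-.077,.084,3.9)
E
```

```text
t 60.05 pos [ 0.5602 -0.078   0.0871] op 0.0382 F [-0.1 -1.2 -1.3]
[[ 0.998  0.069  0.003]
 [ 0.069 -0.998 -0.001]
 [ 0.003  0.001 -1.   ]]
yaw 3.97 q6 1.23 turn u 0.009 shift u [-0.032 -0.023  0.061] tilt u [ 0.007 -0.02   0.009]
```

Request:
play_rows(
  series=[
    [0.3,[0,-0.02,0.06],[0,0,0]],
    [0.3,[0.1,0,0],[0,0,0]],
    [0.3,[0.2,0,0],[0,0,0]],
    [0.3,[0.2,0,0],[0,0,0]],
    [0.3,[0.2,0,0],[0,0,0]],
    [0.3,[0.15,0,0],[0,0,0]],
    [0.3,[0,0,0],[0,0,0]],
  ],
)

```text
t: 60.92
tool_pos: [0.6018, -0.0737, 0.0822]
tool_rot: [-3.14, -0.109, 0.0]
contact_force: [-0.5, -0.4, -1.8]
opening: 0.0385
grip_force: 50.8
```

Request:
play_rows(
  series=[
    [0.3,[0.15,0,0.02],[0,0,0]],
    [0.3,[0.15,0,0.03],[0,0,0]],
    [0.3,[0.15,0,0.03],[0,0,0]],
    [0.3,[0.1,0,0.02],[0,0,0]],
    [0.3,[0,0,0],[0,0,0]],
  ],
)

```text
t: 61.55
tool_pos: [0.629, -0.0718, 0.0771]
tool_rot: [-3.14, -0.109, 0.001]
contact_force: [-0.0, 0.1, -1.6]
opening: 0.0379
grip_force: 50.8
```

Request:
play_rows(
  series=[
    [0.3,[0,0,0.04],[0,0,0]],
    [0.3,[0,0,0.03],[0,0,0]],
    [0.3,[0,0,0],[0,0,0]],
  ],
)

```text
t: 61.92
tool_pos: [0.6284, -0.0718, 0.0735]
tool_rot: [-3.14, -0.109, 0.001]
contact_force: [-0.6, 0.6, -2.1]
opening: 0.0384
grip_force: 50.8
```

Request:
play_rows(
  series=[
    [0.3,[0,0,0.03],[0,0,0]],
    [0.3,[0,0,0],[0,0,0]],
  ],
)

```text
t: 62.18
tool_pos: [0.6288, -0.0719, 0.0725]
tool_rot: [3.14, 0.109, 0.0]
contact_force: [-0.8, -0.2, -1.3]
opening: 0.0385
grip_force: 50.9
```

Request:
play_rows(
  series=[
    [0.3,[0,0,0.02],[0,0,0]],
    [0.3,[0,0,0],[0,0,0]],
  ],
)

```text
t: 62.42
tool_pos: [0.629, -0.0719, 0.0721]
tool_rot: [3.139, 0.109, 0.001]
contact_force: [-0.9, 0.4, 2.5]
opening: 0.0383
grip_force: 51.2
```

Request:
play_rows(
  series=[
    [0.3,[0,0,0.02],[0,0,0]],
    [0.3,[0,0,0],[0,0,0]],
  ],
)

```text
t: 62.68
tool_pos: [0.6293, -0.0719, 0.0718]
tool_rot: [3.139, 0.109, 0.002]
contact_force: [-3.7, -0.3, 6.5]
opening: 0.038
grip_force: 51.6
```

Seated on the peg. I'll release it, retreat and take the final look.

Request:
play_rows(
  series=[
    [0.3,[0,0,-0.02],[0,0,0]],
    [0.5,[0,0,0],[0,0,0]],
    [0.55,[0,0,0],[0,0,0]],
    [0.7,[0,0,0],[0,0,0]],
    [0.8,[0,0,0],[0,0,0]],
    [0.8,[0,0,0],[0,0,0]],
    [0.8,[0,0,0],[0,0,0]],
  ],
)

```text
t: 63.55
tool_pos: [0.6288, -0.0718, 0.0713]
tool_rot: [-3.14, -0.109, -0.0]
contact_force: [0.6, 0.2, -0.2]
opening: 0.0682
grip_force: 0.0
```

Request:
play_rows(
  series=[
    [0.8,[0,0,-0.2],[0,0,0]],
    [0.8,[0,0,-0.4],[0,0,0]],
    [0.8,[0,0,-0.8],[0,0,0]],
    [1,[0,0,-0.8],[0,0,0]],
    [1,[0,0,-0.5],[0,0,0]],
    [1,[-0.5,0.6,0],[0,0,0]],
    [1,[-0.5,0.8,0],[0,0,0]],
    [1,[-0.5,0.8,0],[0,0,0]],
  ],
)

```text
t: 64.55
tool_pos: [0.5614, -0.1879, 0.2087]
tool_rot: [3.138, 0.11, 0.004]
contact_force: [0.8, 0.5, -0.5]
opening: 0.0853
grip_force: 0.0
```

Request:
play_rows(
  series=[
    [1,[-0.5,0.8,0],[0,0,0]],
    [1,[-0.5,0.8,0],[0,0,0]],
    [1,[-0.5,0.8,0],[0,0,0]],
    [1,[-0.3,0.4,0],[0,0,0]],
    [1,[0,0,0],[0,0,0]],
    [1,[0,0,0],[0,0,0]],
  ],
)

```text
t: 65.3
tool_pos: [0.4821, -0.3323, 0.2075]
tool_rot: [3.139, 0.11, 0.002]
contact_force: [-0.4, -0.4, -0.1]
opening: 0.0854
grip_force: 0.0
```

```bash
python3 - <<'E'
from h import *
st(); im,o=grab('scene','s5'); t,_=grab('top','top5'); a,_=load('top0')
A=cv2.resize(im['color'][140:340,100:367],(800,600),interpolation=cv2.INTER_CUBIC)[:,:]
A=cv2.resize(A,(480,360)); B=cv2.resize(im['color'][220:340,130:290],(320,240),interpolation=cv2.INTER_CUBIC)
C=cv2.convertScaleAbs(cv2.resize(t['color'][120:260,80:400],(549,240),interpolation=cv2.INTER_CUBIC),alpha=1.5)
W=np.zeros((600,800,3),np.uint8); W[:360,:480]=A; W[:240,480:800]=B; W[360:,:549]=C
cv2.imwrite('pics/fin.png',W)
E
```

```text
t 65.3 pos [ 0.4821 -0.3323  0.2075] op 0.0854 F [-0.4 -0.4 -0.1]
[[ 0.998  0.07   0.001]
 [ 0.07  -0.998 -0.001]
 [ 0.001  0.001 -1.   ]]
```

View pics/fin.png

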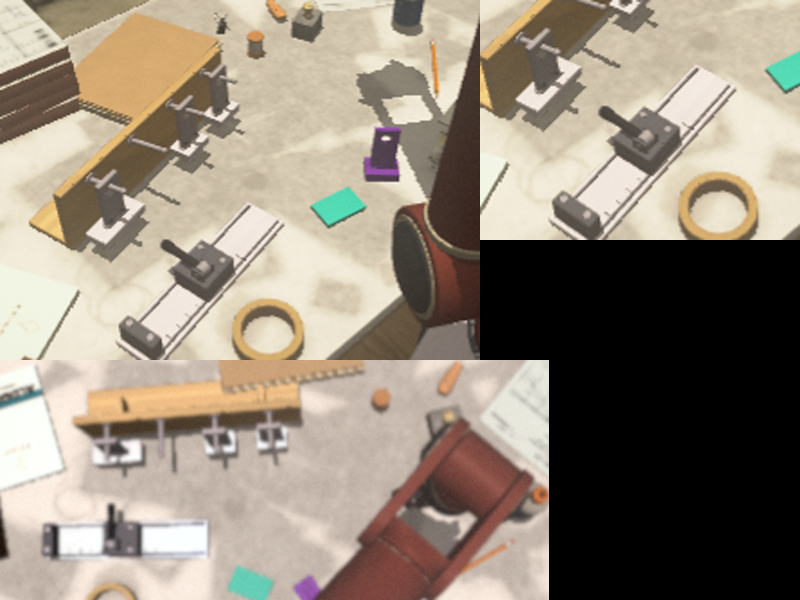

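All three gauges hang on pegs 1, 3 and 4, at crop (110,205), (185,125) and (220,90). The lever is flat and the stop is in place, so I'll hand in.

```bash
python3 -c "
from station import ctrl
print(ctrl.finish_job())"
```

```text
the job is handed in; nothing more can be done
None
```

I set the stop against the long gauge's foot, locked the lever flat, hung the long gauge and both short gauges found on the bench on pegs 1, 3 and 4, and handed the job in at 65 s; no verdict came back.

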